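# Put the dried container lids and the spoon away, then switch off the hood fan

## Robot

A 7-joint arm with a two-finger parallel gripper is mounted at the origin on the work surface. World frame = base frame: x ahead of the robot, y to its left, z up, the work surface at z = 0. Lengths are in m, angles in rad, forces in N, time in s.
With the tool pointing down it reaches from about 0.4 to 0.85 m from the base axis. Payload 10.4 kg.
Tool frame: the origin (TCP) lies at the very end of the fingers, on their centre line; the grasp point (between the pads) lies 19 mm behind it (manip.grip_depth is the distance from the TCP to the grasp point, in m); z points along the fingers, y is the direction in which the jaws open and shut (so a half turn about z gives the same grasp; the last joint's range is limited). The gripper opens to 85 mm and grips with 20 to 120 N. Pads are 22 mm wide; open, the fingers measure 114 mm over their backs; the gripper's body (76 mm by 85 mm) begins 54 mm behind the grasp point. The pads swing forward as they close: fully open they stand 13 mm farther back than shut.
Start: joints at [-1.281, 0.332, -0.065, 1.46, 0.022, 1.35, -0.088], TCP at [0.192, 0.595, 0.231] pointing down, gripper open.
Joint ranges: [-2.6, 2.6], [-0.5, 2.12], [-1.47, 1.34], [0.16, 2.42], [-1.27, 4.41], [0.06, 2.06], [-2.6, 2.6]. Speed limits (rad/s): [2.22, 2.22, 2.79, 2.79, 3.14, 3.14, 3.14].

## Interface

Orientations are given as a unit quaternion [x, y, z, w].
In Python, from workcell import manip gives the robot as it stands.
- The arm moves only by the tool step_arm, never from a script. Its argument "motion" is a list of rows, each a list of 6 numbers: the shift along the tool's x, y, z in mm, then the turn, a rotation vector about the tool's x, y, z in degrees. A call has 1 to 20 rows; each row shifts and turns the pose as measured when the row begins, along the tool's axes as they then stand; what a row does not reach is not made up. A row lasts 1/8 s, in which the tool goes at most 62.5 mm and 10.7 degrees, less where a joint would pass 70% of its speed; a pose out of reach is approached as far as the arm can. A call with a gripper value outside its range is refused whole. "jaw" is the finger opening in mm, from 0 to 85.4, set as the call begins (left out, the last holds). The fingers move at their own pace and stop on an object; "force" is the grip in N (left out, the last holds). Time passes only in rows, so rows that do not move let the fingers close. It gives the time, the measured TCP pose, the force and the opening at its end, in the units of the state.
- manip.get_obs(): the state, without advancing time (a new reading comes with each control period).
- manip.camera(name): name is "scene" or "side" or "wrist"; returns the picture (480x640x3 uint8, blue, green, red); there is no depth.
- manip.camera_info(name): a dict with "camera_matrix" (3x3 intrinsics, pixels), "R" (3x3) and "t" (3): a world point X has camera coordinates R X + t. Camera axes: x right, y down, z forward; pixel columns grow to the right and rows downward; lengths in m; the calibration is good to about 2 mm. A picture is of the moment at which its call begins: read the wrist's pose just before it. camera_info takes no time and is no camera call; for the wrist camera it gives the pose at the moment of the call.
- manip.hand_in(): hands the job in, once; it reports no verdict.
The state is a dict: "clock": time; "joint_pos": joint angles; "joint_velocities": joint speeds; "tau": joint torques, N m; "position": TCP position; "ee_rot": TCP orientation; "ft_force": force on the tool from outside, world axes, zero at the start; "torque": the same for the moment, N m; "grip_width": opening from 0.0 (shut) to 1.0 (fully open).
Only numpy, scipy, OpenCV 4.12 (cv2) and the standard library are available. Lean on these libraries where they do the work, as an engineer would, in place of code of your own. Each camera call takes 0.05 s, during which the arm holds its last target.

## Task

The washed container lids have dried in the leaning draining stand while the hood fan ran: stand every lid upright on edge in the slotted wooden-based sorter, each down on the floor of a slot of its own, and hang the bamboo spoon by the eye in its handle on the sloping peg of the white rack. When all that is put away, and not before, switch the hood fan off by pressing down the raised near end of the rocker switch at the foot of the rack. Leave the other kitchen things where they stand.

Things in the scene. Friction and masses are not known exactly. Their poses are not given: they have to be found in the camera images.
- lid0_c (a point): square snap lid of grey plastic, 120 x 120 x 8 mm, 90 g; point at its very centre. x is its normal (thickness), y and z run along its edges, z up to the upper edge 60 mm away. It starts in the draining stand, leaning about 18 degrees from vertical, upper edge towards the robot. None when this lid is absent.
- lid1_c (a point): square snap lid of grey plastic, 120 x 120 x 8 mm, 90 g; point at its very centre. x is its normal (thickness), y and z run along its edges, z up to the upper edge 60 mm away. It starts in the draining stand, leaning about 18 degrees from vertical, upper edge towards the robot. None when this lid is absent.
- lid2_c (a point): square snap lid of grey plastic, 120 x 120 x 8 mm, 90 g; point at its very centre. x is its normal (thickness), y and z run along its edges, z up to the upper edge 60 mm away. It starts in the draining stand, leaning about 18 degrees from vertical, upper edge towards the robot. None when this lid is absent.
- lid3_c (a point): square snap lid of grey plastic, 120 x 120 x 8 mm, 90 g; point at its very centre. x is its normal (thickness), y and z run along its edges, z up to the upper edge 60 mm away. It starts in the draining stand, leaning about 18 degrees from vertical, upper edge towards the robot. None when this lid is absent.
- lid4_c (a point): square snap lid of grey plastic, 120 x 120 x 8 mm, 90 g; point at its very centre. x is its normal (thickness), y and z run along its edges, z up to the upper edge 60 mm away. It starts in the draining stand, leaning about 18 degrees from vertical, upper edge towards the robot. None when this lid is absent.
- drainer: fixed leaning draining stand, white wire on a tray 280 x 140 x 6 mm; origin under the tray's middle, z up, x along its long side, away from the robot. Lids' lower edges stand at x = -95, -45, 5, 55, 105 mm, one lid per bay, between 4 mm wire hoops 100 mm wide (y) that reach about 60 mm up along the lid. Lift a lid out along its own slope.
- sorter: fixed lid sorter: wooden base 130 (x) x 230 (y) x 6 mm, origin under its middle, z up. Five empty upright slots 13 mm wide, centred at y = -92, -46, 0, 46, 92 mm, each between two white wire hoops (100 mm long in x, tops 68 mm up); floor 6 mm up. A lid in a slot has its normal along y and its centre at x = 0, 66 mm up. Spaces between the hoop pairs are not slots.
- rack: fixed white rack, origin at table height, midway between its two posts and 20 mm in front of them; z up, -x is its front, facing the robot. Two posts 12 mm thick, 306 mm high, at x = 20, y = -55 and 55 mm, joined by cross bars; one peg in the middle. A foot plate 14 cm wide and a white switch box (100 x 56 x 36 mm, centre x = -50, y = 140 mm) belong to it.
- peg: steel peg of the rack, fixed, 8 mm thick; origin at its root, z along the peg to its rounded tip 62 mm away. It leans 40 degrees from vertical towards the robot; its x axis points away from the robot and 40 degrees up, y is level. The root is 210 mm above the table, 5 mm behind the rack's origin.
- spoon_c (a point): bamboo spoon, 188 mm long, 10 mm thick, 50 g, lying flat on the counter; this point is the middle of its straight handle, half-way through its thickness. x runs along the handle towards the eye end, z is the spoon's normal (hole axis). Handle 22 mm wide; round flat bowl 50 mm wide centred 72 mm to -x; eye centred 70 mm to +x.
- spoon_eye (a point): centre of the spoon's eye, a round hole 26 mm across in a 42 mm disc at the handle end, 70 mm from spoon_c; same axes.
- rocker_press (a point): point to press: top of the near half of the grey rocker (76 x 36 mm) in the switch box, about 60 mm above the table; the near end is raised while the fan is on. It moves with the rocker.
- rocker (a joint): rocker of the hood fan, rad: about 0 = on (near end up), 0.4 = off (near end fully down, 12 mm lower at the press point). Turns against friction with about 2 N at the press point and stays where it is left.
- grinder: bystander: glass pepper grinder, 52 mm across, 102 mm high; origin under it.
- box_low: bystander: square food container with lid, 116 x 116 x 56 mm; origin under it.
- box_high: bystander: an equal container stacked on the first; origin under it.
- mug: bystander: white mug, 76 mm across, 85 mm high; origin under it.
- oil: bystander: green oil bottle, 56 mm across, 150 mm high; origin under it.
- jar: bystander: glass jar, 68 mm across, 90 mm high; origin under it.
There are look-alikes about, which are no part of the job. What is shaped like the part that bears lid3_c but pink or red is not meant.

How it is judged:
On the way, in this order (a step that is already met when the one before it is completed fails the run):
1. every lid stands on edge in a slot of the sorter and the spoon hangs on the peg (x of lid0_c in the frame of sorter between -0.035 and 0.035 m and z of lid0_c in the frame of sorter between 0.058 and 0.073 m and angle between lid0_c's own x axis and vertical between 1.44 and 1.7 rad and angle between the x axis of each of lid0_c, lid1_c, lid2_c, lid3_c, lid4_c and the y axis of sorter, either way round below 0.15 rad and (y of lid0_c in the frame of sorter between -0.1 and -0.084 m or y of lid0_c in the frame of sorter between -0.054 and -0.038 m or y of lid0_c in the frame of sorter between -0.008 and 0.008 m or y of lid0_c in the frame of sorter between 0.038 and 0.054 m or y of lid0_c in the frame of sorter between 0.084 and 0.1 m) and x of lid1_c in the frame of sorter between -0.035 and 0.035 m and z of lid1_c in the frame of sorter between 0.058 and 0.073 m and angle between lid1_c's own x axis and vertical between 1.44 and 1.7 rad and (y of lid1_c in the frame of sorter between -0.1 and -0.084 m or y of lid1_c in the frame of sorter between -0.054 and -0.038 m or y of lid1_c in the frame of sorter between -0.008 and 0.008 m or y of lid1_c in the frame of sorter between 0.038 and 0.054 m or y of lid1_c in the frame of sorter between 0.084 and 0.1 m) and x of lid2_c in the frame of sorter between -0.035 and 0.035 m and z of lid2_c in the frame of sorter between 0.058 and 0.073 m and angle between lid2_c's own x axis and vertical between 1.44 and 1.7 rad and (y of lid2_c in the frame of sorter between -0.1 and -0.084 m or y of lid2_c in the frame of sorter between -0.054 and -0.038 m or y of lid2_c in the frame of sorter between -0.008 and 0.008 m or y of lid2_c in the frame of sorter between 0.038 and 0.054 m or y of lid2_c in the frame of sorter between 0.084 and 0.1 m) and x of lid3_c in the frame of sorter between -0.035 and 0.035 m and z of lid3_c in the frame of sorter between 0.058 and 0.073 m and angle between lid3_c's own x axis and vertical between 1.44 and 1.7 rad and (y of lid3_c in the frame of sorter between -0.1 and -0.084 m or y of lid3_c in the frame of sorter between -0.054 and -0.038 m or y of lid3_c in the frame of sorter between -0.008 and 0.008 m or y of lid3_c in the frame of sorter between 0.038 and 0.054 m or y of lid3_c in the frame of sorter between 0.084 and 0.1 m) and x of lid4_c in the frame of sorter between -0.035 and 0.035 m and z of lid4_c in the frame of sorter between 0.058 and 0.073 m and angle between lid4_c's own x axis and vertical between 1.44 and 1.7 rad and (y of lid4_c in the frame of sorter between -0.1 and -0.084 m or y of lid4_c in the frame of sorter between -0.054 and -0.038 m or y of lid4_c in the frame of sorter between -0.008 and 0.008 m or y of lid4_c in the frame of sorter between 0.038 and 0.054 m or y of lid4_c in the frame of sorter between 0.084 and 0.1 m) and x of spoon_eye in the frame of peg between -0.016 and 0.016 m and y of spoon_eye in the frame of peg between -0.016 and 0.016 m and z of spoon_eye in the frame of peg between -0.004 and 0.056 m and height (world z) of spoon_c above 0.1 m), for 0.2 s.
2. the hood fan is switched off (value of joint rocker above 0.3 rad), for 0.2 s.
At the end, for the whole second after the job is handed in: Each lid is seated in its own slot (centre within 8 mm of the slot middle, 35 mm along it, 58-73 mm up), within 0.13 rad of vertical and 0.15 rad of square; the peg passes through the spoon eye (16 mm), spoon middle over 100 mm high; rocker over 0.30 rad (all of step 1 and value of joint rocker above 0.3 rad); the robot touches nothing.
It fails at once if a bystander (grinder, container, mug, oil bottle or jar) is pushed more than 4 cm away or tipped over (distance of any of grinder, box_low, box_high, mug, oil, jar from where it was at the start of the episode above 0.04 m or angle between any of grinder, box_low, box_high, mug, oil, jar's own z axis and vertical above 0.5 rad).
Of lid0, lid1, lid2, lid3, lid4 only 3 to 5 are there at a start; the rules pass over those that are not, and their reading is None.
At some moment in a run one of spoon may be knocked a few centimetres aside while the robot is not near it.
It also fails if it takes over 210 s, if anything falls off the work surface, if the arm or the gripper's body presses on something with over 40 N, if the wrist force passes 120 N, or if a joint passes its speed limit or range.

## Working session

There is one attempt and no reset: what is moved stays moved. The work goes in short steps, Python scripts to look and compute and a tool call to move; the robot and the scene stay as the last step left them, time stands still between calls to the robot, and variables do not carry over. Pictures are saved under pics/ and viewed, and the job is handed in when it is done.

Besides the shell and the picture viewer there is one more tool, called after "Emit:" as name(argument=value, ...), one argument or row to a line, values as JSON. step_arm: Moves the arm, as the interface text tells. Its arguments: {"type":"object","properties":{"motion":{"type":"array"},"jaw":{"type":"number"},"force":{"type":"number"}},"required":["motion"]}

```bash
ls; mkdir -p pics
python3 - <<'E'
from workcell import manip
import cv2
o=manip.get_obs()
print({k:(v if not hasattr(v,'round') else v.round(3) if hasattr(v,'shape') else v) for k,v in o.items()})
for n in ["scene","side","wrist"]:
    i=manip.camera_info(n); print(n,i)
    cv2.imwrite(f"pics/{n}0.png",manip.camera(n))
print(manip.grip_depth)
E
```

```text
pics
{'clock': 0.0, 'joint_pos': array([-1.281,  0.333, -0.065,  1.461,  0.022,  1.35 , -0.088]), 'joint_velocities': array([-0.002, -0.001, -0.001,  0.   ,  0.   ,  0.001, -0.002]), 'tau': array([ 0.0000e+00, -6.2545e+01,  4.9000e-02, -3.9161e+01,  1.6000e-02,
        1.0000e-02, -0.0000e+00]), 'position': array([0.192, 0.594, 0.231]), 'ee_rot': array([ 0.156,  0.988, -0.001, -0.   ]), 'ft_force': array([ 0.709, -0.612, -0.453]), 'torque': array([ 0.005,  0.067, -0.021]), 'grip_width': 0.9994531653856519}
scene {'camera_matrix': array([[488.31947203,   0.        , 319.80050237],
       [  0.        , 488.31947203, 241.6774502 ],
       [  0.        ,   0.        ,   1.        ]]), 'R': array([[-0.77486797,  0.63174723, -0.02179589],
       [ 0.39610243,  0.45838941, -0.79560167],
       [-0.49262815, -0.62511966, -0.60542788]]), 't': array([ 0.37424778, -0.07542374,  1.49911052])}
side {'camera_matrix': array([[511.69264154,   0.        , 318.11360068],
       [  0.        , 511.69264154, 238.1009956 ],
       [  0.        ,   0.        ,   1.        ]]), 'R': array([[ 0.98407291, -0.17773688, -0.00317937],
       [-0.09161845, -0.4917733 , -0.86588976],
       [ 0.15233702,  0.85238995, -0.50022476]]), 't': array([-0.48605579,  0.1779389 ,  1.424339  ])}
wrist {'camera_matrix': array([[353.72948996,   0.        , 320.25568501],
       [  0.        , 353.72948996, 236.96920324],
       [  0.        ,   0.        ,   1.        ]]), 'R': array([[ 0.30743053,  0.95156922, -0.00157496],
       [ 0.91809985, -0.2961814 ,  0.26338041],
       [ 0.25015822, -0.08241715, -0.96469077]]), 't': array([-0.62328108, -0.03383313,  0.37776411])}
0.0187
```

View pics/scene0.png

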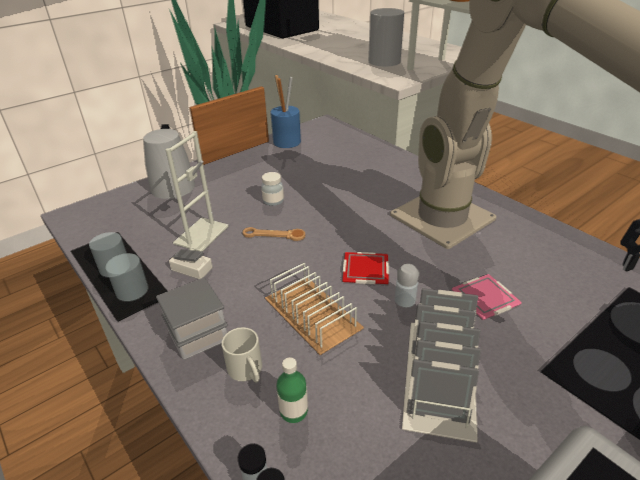

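View pics/side0.png

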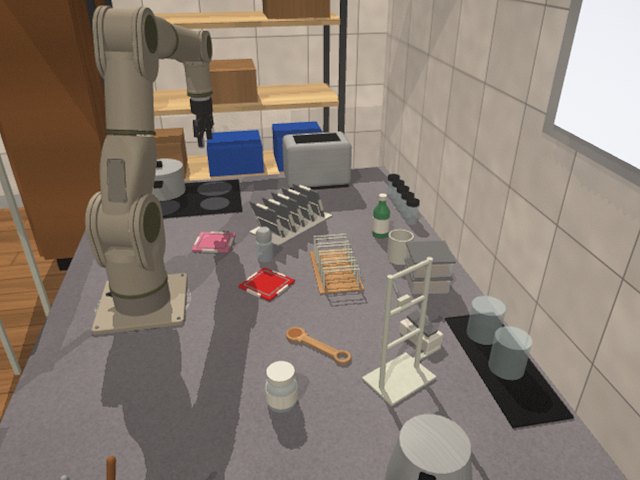

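View pics/wrist0.png

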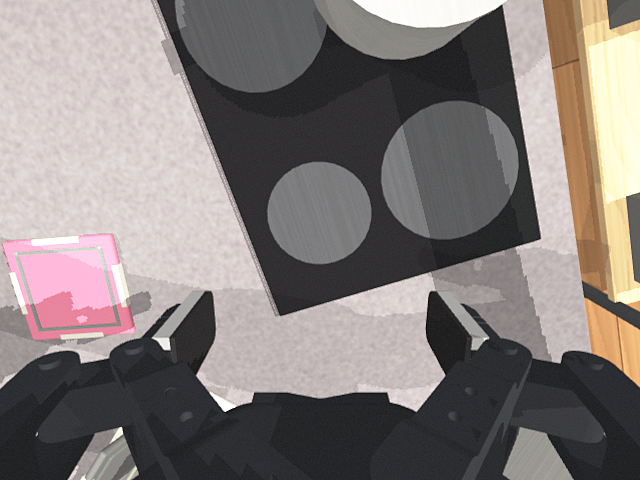

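```bash
cat > h.py <<'E'
import numpy as np, cv2
from scipy.spatial.transform import Rotation as Rn
from workcell import manip
def proj(X,info):
    X=np.atleast_2d(X); c=X@np.array(info['R']).T+info['t']
    p=c@np.array(info['camera_matrix']).T
    return p[:,:2]/p[:,2:]
def ray(uv,info):
    d=np.linalg.inv(info['camera_matrix'])@[uv[0],uv[1],1.]
    R=np.array(info['R']); return -R.T@info['t'],R.T@d
def onplane(uv,info,z):
    o,d=ray(uv,info); return o+d*(z-o[2])/d[2]
def tri(obs):
    A=np.zeros((3,3));b=np.zeros(3)
    for uv,i in obs:
        o,d=ray(uv,i);d=d/np.linalg.norm(d);P=np.eye(3)-np.outer(d,d);A+=P;b+=P@o
    X=np.linalg.solve(A,b)
    return X,[ (proj(X,i)[0]-uv).round(1) for uv,i in obs]
def crop(src,dst,x0,y0,x1,y1):
    im=cv2.imread(src)[y0:y1,x0:x1]; s=min(800/(x1-x0),600/(y1-y0))
    cv2.imwrite(dst,cv2.resize(im,None,fx=s,fy=s,interpolation=cv2.INTER_CUBIC)); print(dst,'scale',s)
E
python3 - <<'E'
from h import *
crop('pics/scene0.png','pics/c1.png',390,280,510,440)
crop('pics/scene0.png','pics/c2.png',255,255,375,355)
crop('pics/scene0.png','pics/c3.png',140,130,320,280)
crop('pics/side0.png','pics/c4.png',240,170,380,300)
crop('pics/side0.png','pics/c5.png',270,250,450,410)
E
```

```text
pics/c1.png scale 3.75
pics/c2.png scale 6.0
pics/c3.png scale 4.0
pics/c4.png scale 4.615384615384615
pics/c5.png scale 3.75
```

View pics/c1.png

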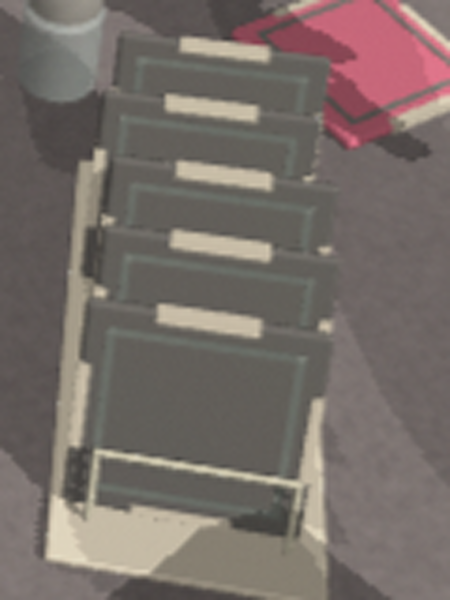

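View pics/c2.png

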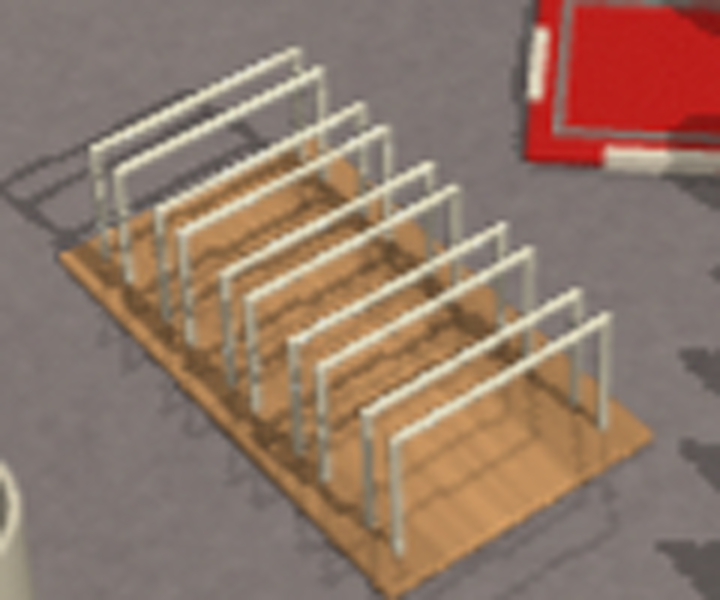

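View pics/c3.png

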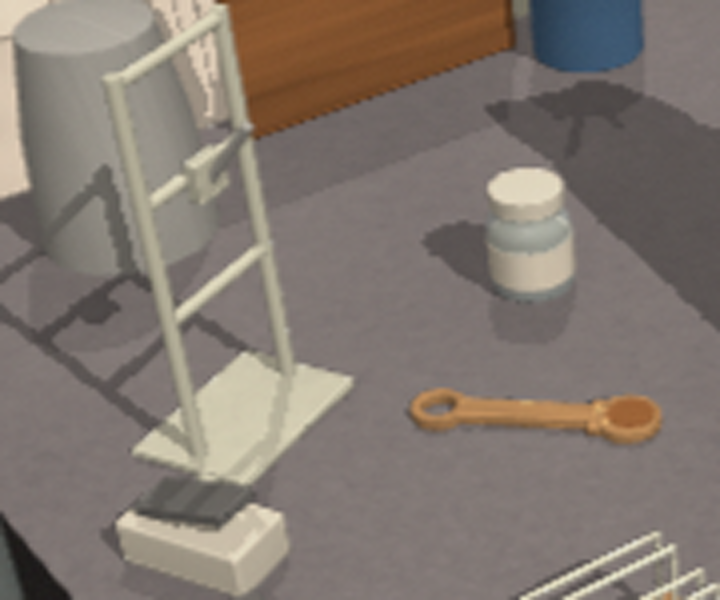

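View pics/c4.png

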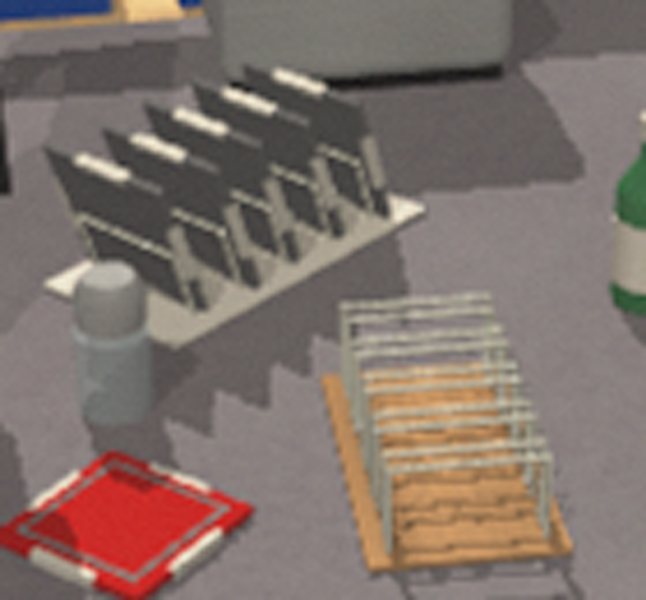

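View pics/c5.png

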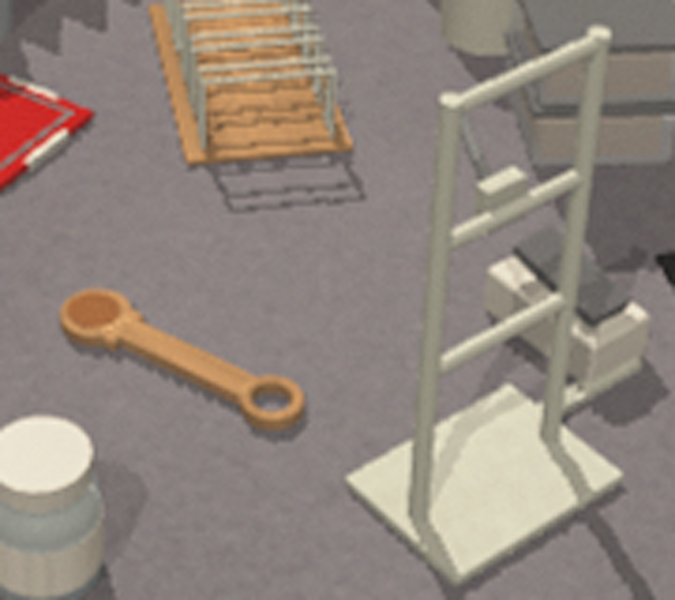

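Run:
```python
from h import *
s=manip.camera_info('scene');d=manip.camera_info('side')
def p(n,o,sc,off,i,z):
    uv=(off[0]+o[0]/sc,off[1]+o[1]/sc); print(n,onplane(uv,i,z).round(4),np.round(uv,1))
for q in [(47,560),(328,598),(80,160)]: p('tray sc',q,3.75,(390,280),s,.006)
for q in [(425,210),(45,287),(175,347)]: p('tray sd',q,4.615,(240,170),d,.006)
for q in [(60,255),(653,435),(393,592)]: p('sort sc',q,6,(255,255),s,.006)
for q in [(372,570),(570,548),(325,378)]: p('sort sd',q,4.615,(240,170),d,.006)
for q in [(440,408),(632,415),(540,412)]: p('spoon sc eye,bowl,mid',q,4,(140,130),s,.010)
for q in [(273,398),(95,312)]: p('spoon sd eye,bowl',q,3.75,(270,250),d,.010)
for q in [(203,460),(290,370)]: p('posts sc',q,4,(140,130),s,.006)
for q in [(420,515),(552,438)]: p('posts sd',q,3.75,(270,250),d,.006)
for q in [(117,78),(220,10)]: p('posttop sc',q,4,(140,130),s,.306)
for q in [(450,100),(600,33)]: p('posttop sd',q,3.75,(270,250),d,.306)
# grinder top etc
```

```text
tray sc [0.6203 0.4177 0.006 ] [402.5 429.3]
tray sc [0.5289 0.5212 0.006 ] [477.5 439.5]
tray sc [0.4026 0.2417 0.006 ] [411.3 322.7]
tray sd [0.6183 0.403  0.006 ] [332.1 215.5]
tray sd [0.3161 0.3336 0.006 ] [249.8 232.2]
tray sd [0.4014 0.2292 0.006 ] [277.9 245.2]
sort sc [ 0.6171 -0.0529  0.006 ] [265.  297.5]
sort sc [0.4979 0.1808 0.006 ] [363.8 327.5]
sort sc [0.6239 0.1754 0.006 ] [320.5 353.7]
sort sd [ 0.4905 -0.0586  0.006 ] [320.6 293.5]
sort sd [ 0.6155 -0.0583  0.006 ] [363.5 288.7]
sort sd [0.4993 0.1682 0.006 ] [310.4 251.9]
spoon sc eye,bowl,mid [ 0.4964 -0.3094  0.01  ] [250. 232.]
spoon sc eye,bowl,mid [ 0.3943 -0.2095  0.01  ] [298.  233.8]
spoon sc eye,bowl,mid [ 0.4433 -0.2568  0.01  ] [275. 233.]
spoon sd eye,bowl [ 0.4959 -0.321   0.01  ] [342.8 356.1]
spoon sd eye,bowl [ 0.396  -0.2184  0.01  ] [295.3 333.2]
posts sc [ 0.6579 -0.3727  0.006 ] [190.8 245. ]
posts sc [ 0.5541 -0.4317  0.006 ] [212.5 222.5]
posts sd [ 0.561  -0.4297  0.006 ] [382.  387.3]
posts sd [ 0.66   -0.3831  0.006 ] [417.2 366.8]
posttop sc [ 0.6557 -0.3757  0.306 ] [169.2 149.5]
posttop sc [ 0.5592 -0.423   0.306 ] [195.  132.5]
posttop sd [ 0.5579 -0.4323  0.306 ] [390.  276.7]
posttop sd [ 0.6571 -0.3852  0.306 ] [430.  258.8]
```

```bash
cat >> h.py <<'E'
def pose():
    o=manip.get_obs(); return np.array(o['position']),Rn.from_quat(o['ee_rot']).as_matrix()
def Rt(yaw_y,tilt=0,flip=False):
    """tool down, tool y horizontal-projected at yaw_y deg; then tilted about tool x so that z leans: tilt deg"""
    a=np.radians(yaw_y); y=np.array([np.cos(a),np.sin(a),0]); z=np.array([0,0,-1.]); x=np.cross(y,z)
    return np.column_stack([x,y,z])@Rn.from_euler('x',tilt,degrees=True).as_matrix()
def plan(P,R,N=None,fr=None):
    from scipy.linalg import logm,expm
    p,r=pose() if fr is None else fr
    T0=np.eye(4);T0[:3,:3]=r;T0[:3,3]=p;T1=np.eye(4);T1[:3,:3]=R;T1[:3,3]=P
    D=np.linalg.inv(T0)@T1
    ang=np.degrees(np.linalg.norm(Rn.from_matrix(D[:3,:3]).as_rotvec())); dist=1000*np.linalg.norm(D[:3,3])
    if N is None: N=int(np.ceil(max(dist/55,ang/9.5,1)))
    A=expm(np.real(logm(D))/N)
    print('N',N,'dist',round(dist),'ang',round(ang,1),'row',(A[:3,3]*1000).round(1).tolist()+np.degrees(Rn.from_matrix(A[:3,:3]).as_rotvec()).round(2).tolist())
    return (P,R)
E
python3 - <<'E'
from h import *
i=manip.camera_info('wrist');p,r=pose()
c=-i['R'].T@i['t']; print('cam in tool',(r.T@(c-p)).round(4)); print('cam axes in tool\n',(i['R']@r).round(3))
# sort-view: camera above sorter
R=Rt(88.5); off=r.T@(c-p); zax=(i['R']@r)[2]
print(R)
for name,tgt,yaw in [('sorter',np.array([.557,.06,.04]),88.5),('drainer',np.array([.467,.376,.06]),40)]:
    R=Rt(yaw); f=R@zax; P=tgt-f*0.33-R@off; print(name,P.round(3));
E
```

```text
cam in tool [ 0.067  -0.001  -0.1417]
cam axes in tool
 [[ 0.     1.     0.   ]
 [-0.965  0.    -0.263]
 [-0.263 -0.     0.965]]
[[-0.99965732  0.02617695  0.        ]
 [ 0.02617695  0.99965732  0.        ]
 [ 0.          0.         -1.        ]]
sorter [0.537 0.062 0.217]
drainer [0.455 0.392 0.237]
```

Run:
```python
from h import *
plan(np.array([.43,.40,.28]),Rt(40))
```

```text
N 6 dist 311 ang 32.1 row [-51.3, -7.2, -8.2, -0.01, 0.0, 5.35]
```

Emit:
step_arm(
  motion=[
    [-51.3,-7.2,-8.2,0,0,5.35],
    [-51.3,-7.2,-8.2,0,0,5.35],
    [-51.3,-7.2,-8.2,0,0,5.35],
    [-51.3,-7.2,-8.2,0,0,5.35],
    [-51.3,-7.2,-8.2,0,0,5.35],
    [-51.3,-7.2,-8.2,0,0,5.35],
    [0,0,0,0,0,0],
  ],
  jaw=85,
)

```text
clock: 1.02
position: [0.4348, 0.392, 0.2787]
ee_rot: [0.43, 0.903, -0.003, -0.0]
ft_force: [-0.3, 0.4, 0.1]
grip_width: 0.996
```

```bash
cat >> h.py <<'E'
def snap(name,tag):
    import pickle
    i=manip.camera_info(name); im=manip.camera(name); cv2.imwrite(f'pics/{tag}.png',im); pickle.dump(i,open(f'pics/{tag}.pkl','wb')); return i,im
def info(tag):
    import pickle; return pickle.load(open(f'pics/{tag}.pkl','rb'))
E
python3 - <<'E'
from h import *
snap('wrist','w1'); p,r=pose(); print(p,r)
E
```

```text
[0.4326925  0.394271   0.27811221] [[-6.33114925e-01  7.74047367e-01 -4.02061580e-03]
 [ 7.74057204e-01  6.33099393e-01 -4.53920249e-03]
 [-9.68108308e-04 -5.98602347e-03 -9.99981615e-01]]
```

View pics/w1.png

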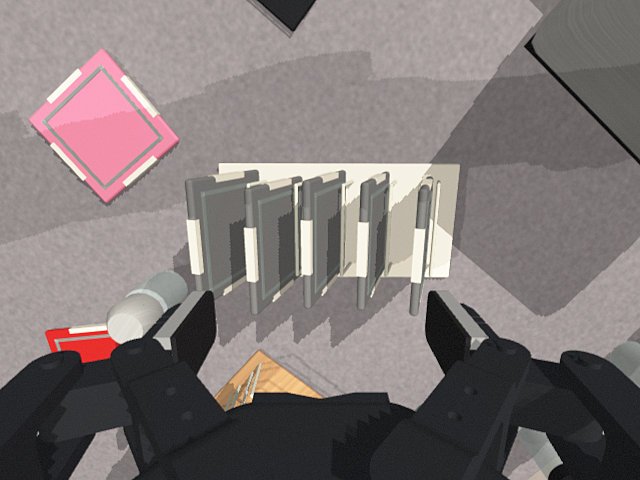

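Run:
```python
from h import *
crop('pics/w1.png','pics/c6.png',170,150,470,330)
```

```text
pics/c6.png scale 2.6666666666666665
```

View pics/c6.png

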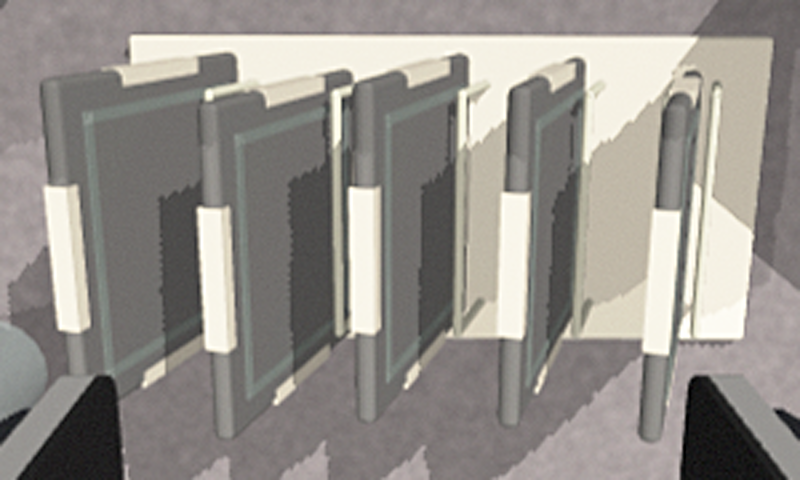

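Run:
```python
from h import *
i=info('w1'); f=lambda q:((q[0]+.5)/2.6667-.5+170,(q[1]+.5)/2.6667-.5+150)
c=[onplane(f(q),i,.006) for q in [(130,36),(772,38),(742,338)]]
print(np.round(c,4), np.linalg.norm(c[0]-c[1]),np.linalg.norm(c[2]-c[1]))
ang=np.arctan2(*(c[1]-c[0])[:2][::-1]); ctr=(c[0]+c[2])/2; print('yaw',np.degrees(ang),'yaw2',np.degrees(np.arctan2(*(c[2]-c[1])[:2][::-1]))+90,'ctr',ctr)
ang=np.radians(40) if 0 else ang
ex=np.array([np.cos(ang),np.sin(ang)]);ey=np.array([-ex[1],ex[0]])
for q in [(66,259),(217,279),(365,260),(513,265),(661,281)]:
    X=onplane(f(q),i,.1215); d=X[:2]-ctr[:2]; print(X.round(4),'in drainer',(d@ex).round(4),(d@ey).round(4))
for a,b in [((52,80),(78,400)),((212,100),(227,435)),((364,80),(368,415)),((519,85),(510,420)),((675,95),(650,435))]:
    d=onplane(f(b),i,.1215)-onplane(f(a),i,.1215); print(np.linalg.norm(d).round(4),np.degrees(np.arctan2(d[1],d[0])).round(1)+90)
```

```text
[[0.3163 0.3481 0.006 ]
 [0.5316 0.5217 0.006 ]
 [0.6188 0.4146 0.006 ]] 0.27654008903523897 0.13812075173065558
yaw 38.87276381758451 yaw2 39.167137872359 ctr [0.46758254 0.38134587 0.006     ]
[0.3624 0.3015 0.1215] in drainer -0.132 0.0038
[0.4054 0.3275 0.1215] in drainer -0.0822 -0.0029
[0.4396 0.3638 0.1215] in drainer -0.0328 0.0039
[0.4787 0.3934 0.1215] in drainer 0.0162 0.0024
[0.5206 0.4202 0.1215] in drainer 0.0657 -0.003
0.11 38.1
0.1169 38.5
0.1155 39.1
0.1157 39.4
0.1182 39.2
```

Run:
```python
from h import *
i=info('w1'); print('grinder',onplane((140,318),i,.1).round(3))
plan(np.array([.525,.065,.25]),Rt(88.5))
```

```text
grinder [0.359 0.194 0.1  ]
N 7 dist 343 ang 49.2 row [-35.8, -35.4, 4.1, -0.05, -0.01, -7.03]
```

Emit:
step_arm(
  motion=[
    [-35.8,-35.4,4.1,0,0,-7.03],
    [-35.8,-35.4,4.1,0,0,-7.03],
    [-35.8,-35.4,4.1,0,0,-7.03],
    [-35.8,-35.4,4.1,0,0,-7.03],
    [-35.8,-35.4,4.1,0,0,-7.03],
    [-35.8,-35.4,4.1,0,0,-7.03],
    [-35.8,-35.4,4.1,0,0,-7.03],
    [0,0,0,0,0,0],
    [0,0,0,0,0,0],
  ],
  jaw=35,
)

```text
clock: 2.2
position: [0.5275, 0.0725, 0.2456]
ee_rot: [-0.016, 1.0, -0.002, -0.005]
ft_force: [0.6, 0.1, -0.2]
grip_width: 0.407
```

Run:
```python
from h import *
i,_=snap('wrist','w2'); p,r=pose(); print(p,r.round(3))
crop('pics/w2.png','pics/c7.png',170,60,470,285)
```

```text
[0.52751573 0.07228945 0.24564868] [[-0.999 -0.032 -0.009]
 [-0.032  0.999 -0.004]
 [ 0.009 -0.004 -1.   ]]
pics/c7.png scale 2.6666666666666665
```

View pics/w2.png

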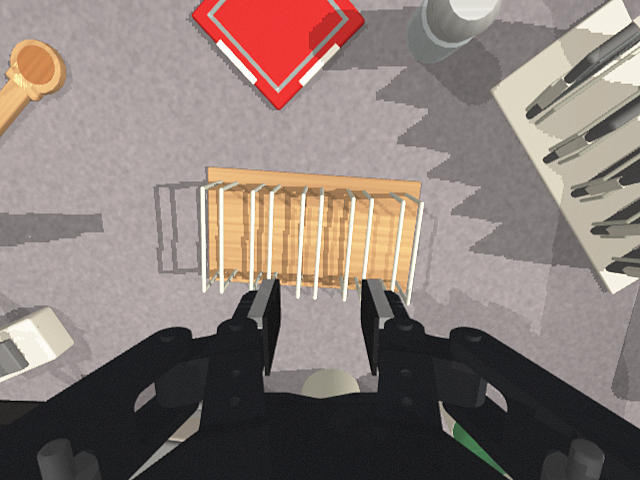

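View pics/c7.png

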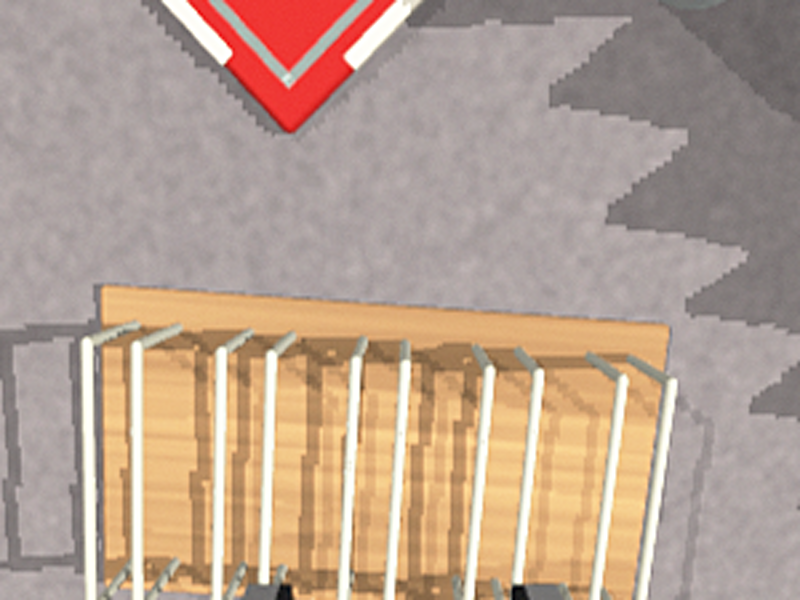

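Run:
```python
from h import *
crop('pics/w2.png','pics/c8.png',190,170,435,310)
i=info('w2'); f=lambda q:((q[0]+.5)/2.6667-.5+170,(q[1]+.5)/2.6667-.5+60)
X=np.array([onplane(f(q),i,.066) for q in [(88,341),(137,345),(222,350),(271,354),(357,356),(405,360),(489,372),(538,374),(623,378),(671,382)]])
print(X.round(4)); a=np.polyfit(X[:,1],X[:,0],1); print('yaw',np.degrees(np.arctan(-a[0])))
for q in [(205,291),(222,292),(298,297),(316,297),(345,299),(409,303)]: print(onplane(q,i,.066).round(4))
B=[onplane(f(q),i,.006) for q in [(103,286),(668,325)]]; print(np.round(B,4),np.linalg.norm(B[0]-B[1]))
```

```text
pics/c8.png scale 3.2653061224489797
[[ 0.5033 -0.0368  0.066 ]
 [ 0.5042 -0.0201  0.066 ]
 [ 0.5049  0.0089  0.066 ]
 [ 0.5058  0.0256  0.066 ]
 [ 0.5055  0.055   0.066 ]
 [ 0.5063  0.0714  0.066 ]
 [ 0.5095  0.1004  0.066 ]
 [ 0.5096  0.1172  0.066 ]
 [ 0.5101  0.1465  0.066 ]
 [ 0.5109  0.1631  0.066 ]]
yaw -2.210950335774698
[ 0.6048 -0.0398  0.066 ]
[ 0.6053 -0.0232  0.066 ]
[0.6081 0.0516 0.066 ]
[0.6075 0.0693 0.066 ]
[0.6086 0.098  0.066 ]
[0.6108 0.1614 0.066 ]
[[ 0.489  -0.0496  0.006 ]
 [ 0.4971  0.1768  0.006 ]] 0.22651539052124972
```

View pics/c8.png

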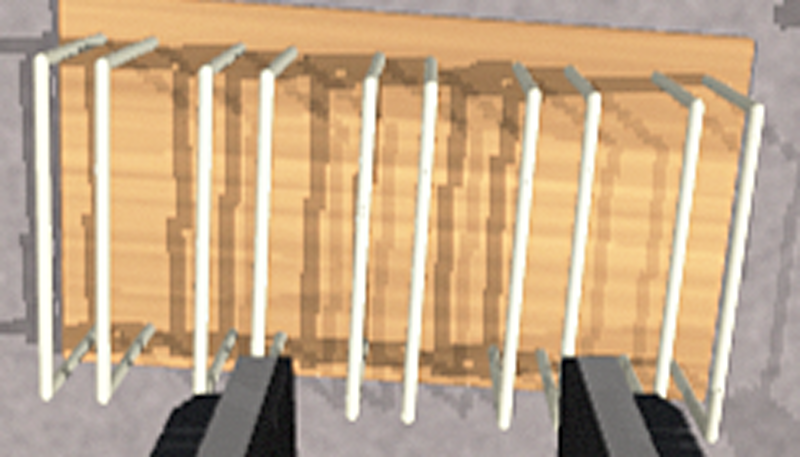

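```bash
cat >> h.py <<'E'
DC=np.array([.4676,.3813]);DY=39.0
def lidpose(k,back):
    a=np.radians(DY);ex=np.array([np.cos(a),np.sin(a)]);ey=np.array([-ex[1],ex[0]])
    x=[-.132,-.0824,-.0328,.0164,.0659][k]; y=[.0038,-.0029,.0039,.0024,-.003][k]
    T=np.r_[DC+x*ex+y*ey,.1215]; R=Rt(DY,-18); return T+R[:,2]*(.041-back),R
SC=np.array([.5575,.0618]);SY=-1.8
def slotpose(k,z):
    a=np.radians(SY); return np.r_[SC+.046*k*np.array([-np.sin(a),np.cos(a)]),z],Rt(90+SY)
E
python3 - <<'E'
from h import *
plan(*lidpose(0,.075)); 
print(lidpose(0,.075)[0], lidpose(0,0)[0])
E
```

```text
N 6 dist 296 ang 55.7 row [41.9, 23.8, 17.8, -2.86, -1.44, 8.72]
[0.35446017 0.29457086 0.15383592] [0.37247152 0.30915616 0.08250668]
```

Emit:
step_arm(
  motion=[
    [41.9,23.8,17.8,-2.86,-1.44,8.72],
    [41.9,23.8,17.8,-2.86,-1.44,8.72],
    [41.9,23.8,17.8,-2.86,-1.44,8.72],
    [41.9,23.8,17.8,-2.86,-1.44,8.72],
    [41.9,23.8,17.8,-2.86,-1.44,8.72],
    [41.9,23.8,17.8,-2.86,-1.44,8.72],
    [0,0,0,0,0,0],
  ],
  jaw=35,
)

```text
clock: 3.12
position: [0.3503, 0.2948, 0.1559]
ee_rot: [0.41, 0.899, 0.139, 0.066]
ft_force: [0.1, -0.5, 0.3]
grip_width: 0.413
```

Run:
```python
from h import *
plan(*lidpose(0,.075),N=1); snap('wrist','w3')
```

```text
N 1 dist 5 ang 1.9 row [-2.9, 2.2, 2.9, -0.27, -0.3, 1.9]
```

View pics/w3.png

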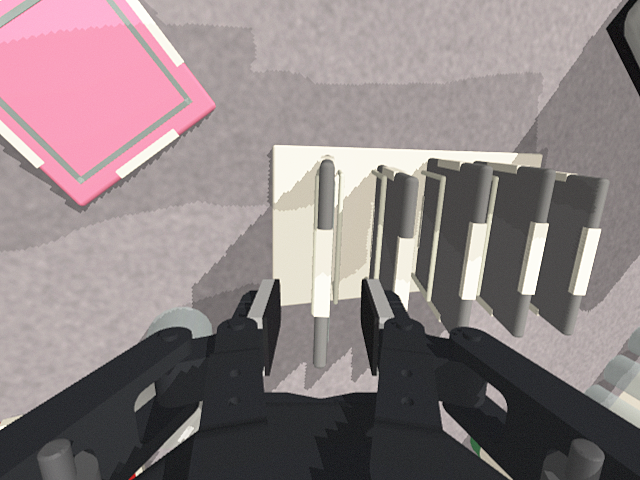

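Emit:
step_arm(
  motion=[
    [-3,2,3,-0.3,-0.3,1.9],
    [0,0,0,0,0,0],
  ],
)

```text
clock: 3.42
position: [0.356, 0.2926, 0.1544]
ee_rot: [0.425, 0.891, 0.141, 0.068]
ft_force: [-0.1, 0.0, 0.8]
grip_width: 0.411
```

Run:
```python
from h import *
plan(*lidpose(0,0),N=1)
```

```text
N 1 dist 76 ang 0.1 row [2.6, -0.2, 75.6, 0.05, 0.05, 0.0]
```

Emit:
step_arm(
  motion=[
    [1.3,0,25,0,0,0],
    [1.3,0,25,0,0,0],
    [0,0,25,0,0,0],
    [0,0,0,0,0,0],
  ],
)

```text
clock: 3.92
position: [0.3756, 0.308, 0.0829]
ee_rot: [0.427, 0.891, 0.142, 0.069]
ft_force: [-1.0, 0.0, -0.5]
grip_width: 0.411
```

Emit:
step_arm(
  motion=[
    [0,0,0,0,0,0],
    [0,0,0,0,0,0],
    [0,0,0,0,0,0],
    [0,0,0,0,0,0],
  ],
  jaw=4,
  force=40,
)

```text
clock: 4.42
position: [0.3766, 0.308, 0.0858]
ee_rot: [0.427, 0.89, 0.144, 0.069]
ft_force: [-0.6, 0.5, -0.8]
grip_width: 0.084
```

Run:
```python
from h import *
plan(*lidpose(0,0),N=1)
P,R=lidpose(0,.10); f=plan(P,R)
P2=np.array([.45,.14,.26]); f=plan(*slotpose(-2,.26),fr=f)
print(slotpose(-2,.087)[0])
```

```text
N 1 dist 5 ang 0.4 row [3.5, -3.4, 2.4, 0.36, 0.13, -0.22]
N 2 dist 98 ang 0.4 row [1.7, -1.4, -48.8, 0.18, 0.06, -0.11]
N 8 dist 389 ang 52.2 row [-43.9, -20.9, -13.2, 2.11, 0.97, -6.1]
[ 0.55461021 -0.0301546   0.087     ]
```

Emit:
step_arm(
  motion=[
    [0,0,-20,0,0,0],
    [0,0,-40,0,0,0],
    [0,0,-45,0,0,0],
    [0,0,-45,0,0,0],
    [0,0,0,0,0,0],
  ],
)

```text
clock: 5.05
position: [0.3379, 0.2774, 0.2332]
ee_rot: [0.427, 0.89, 0.144, 0.069]
ft_force: [-0.1, 0.0, -1.4]
grip_width: 0.089
```

Run:
```python
from h import *
f=plan(*slotpose(-2,.255)); snap('scene','s1'); crop('pics/s1.png','pics/c9.png',250,150,570,390)
```

```text
N 7 dist 377 ang 52.5 row [-50.4, -22.6, -6.2, 2.46, 1.14, -6.99]
pics/c9.png scale 2.5
```

View pics/c9.png

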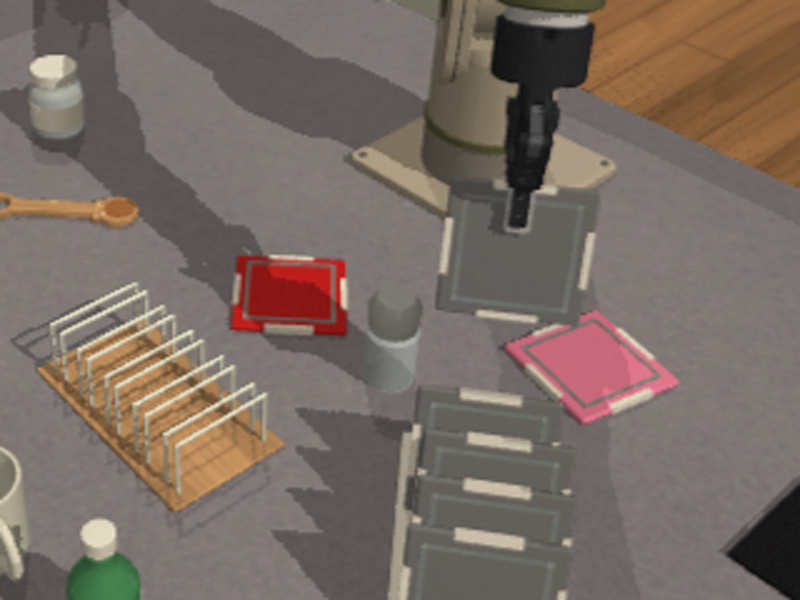

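Emit:
step_arm(
  motion=[
    [-50.4,-22.6,-6.2,2.46,1.14,-7],
    [-50.4,-22.6,-6.2,2.46,1.14,-7],
    [-50.4,-22.6,-6.2,2.46,1.14,-7],
    [-50.4,-22.6,-6.2,2.46,1.14,-7],
    [-50.4,-22.6,-6.2,2.46,1.14,-7],
    [-50.4,-22.6,-6.2,2.46,1.14,-7],
    [-50.4,-22.6,-6.2,2.46,1.14,-7],
    [0,0,0,0,0,0],
  ],
)

```text
clock: 6.1
position: [0.5611, -0.0373, 0.2427]
ee_rot: [-0.001, 1.0, -0.012, -0.009]
ft_force: [-0.3, -0.3, -0.9]
grip_width: 0.086
```

Run:
```python
from h import *
f=plan(*slotpose(-2,.255),N=1);f=plan(*slotpose(-2,.175))
```

```text
N 1 dist 16 ang 2.6 row [6.7, 6.9, -12.4, -1.37, -1.04, 1.93]
N 2 dist 68 ang 2.6 row [2.8, 4.1, 33.8, -0.69, -0.52, 0.96]
```

Emit:
step_arm(
  motion=[
    [2.8,4.1,34,-0.7,-0.5,1],
    [2.8,4.1,30,-0.7,-0.5,1],
    [0,0,0,0,0,0],
    [0,0,0,0,0,0],
  ],
)

```text
clock: 6.6
position: [0.5529, -0.0302, 0.1741]
ee_rot: [0.018, 1.0, -0.001, -0.002]
ft_force: [-0.2, -0.6, -1.1]
grip_width: 0.086
```

Run:
```python
from h import *
f=plan(*slotpose(-2,.175),N=1); snap('wrist','w4');crop('pics/w4.png','pics/c10.png',170,60,470,285)
snap('scene','s2');crop('pics/s2.png','pics/c11.png',240,220,400,340)
```

```text
N 1 dist 2 ang 0.4 row [-1.7, 0.1, -0.9, -0.12, -0.26, -0.3]
pics/c10.png scale 2.6666666666666665
pics/c11.png scale 5.0
```

View pics/w4.png

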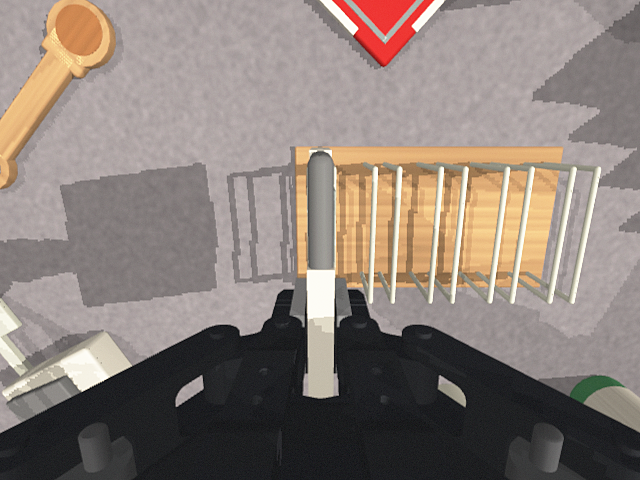

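View pics/c11.png

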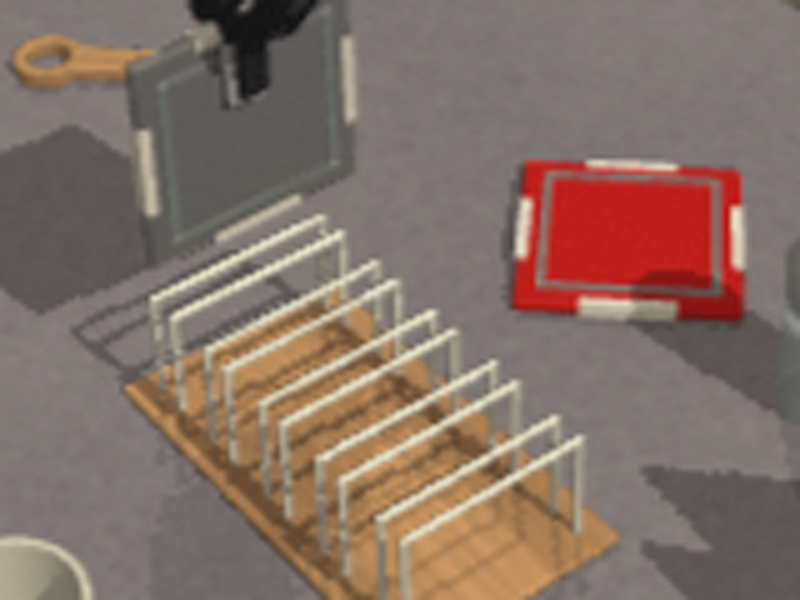

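Run:
```python
from h import *
i=info('w4')
for q in [(375,169),(399.5,169),(441,169),(466,169),(507.5,169),(532,169),(572,169),(598.5,169),(370,302),(392,302),(431,302),(453,302)]:
    X=onplane(q,i,.066); a=np.radians(SY); d=X[:2]-SC; ey=np.array([-np.sin(a),np.cos(a)]); print(X.round(4),(d@ey*1000).round(1))
```

```text
[0.5057 0.0085 0.066 ] -54.9
[0.5063 0.0255 0.066 ] -37.9
[0.5073 0.0544 0.066 ] -9.0
[0.5079 0.0717 0.066 ] 8.4
[0.509  0.1006 0.066 ] 37.2
[0.5096 0.1176 0.066 ] 54.2
[0.5106 0.1453 0.066 ] 82.0
[0.5113 0.1637 0.066 ] 100.4
[0.6064 0.005  0.066 ] -55.2
[0.607  0.0219 0.066 ] -38.3
[0.6081 0.0519 0.066 ] -8.3
[0.6087 0.0688 0.066 ] 8.6
```

Emit:
step_arm(
  motion=[
    [-1.7,0,20,0,-0.3,-0.3],
    [0,0,20,0,0,0],
    [0,0,0,0,0,0],
  ],
)

```text
clock: 7.08
position: [0.5571, -0.03, 0.137]
ee_rot: [0.015, 1.0, -0.0, 0.003]
ft_force: [0.1, -0.1, -0.4]
grip_width: 0.087
```

Run:
```python
from h import *
f=plan(*slotpose(-2,.088),N=1); print(manip.get_obs()['ft_force'])
```

```text
N 1 dist 49 ang 0.4 row [2.8, -0.2, 49.0, -0.04, 0.4, 0.07]
[ 0.05271517 -0.08858551 -0.44655481]
```

Emit:
step_arm(
  motion=[
    [1,0,20,0,0,0],
    [0,0,18,0,0,0],
    [0,0,9,0,0,0],
    [0,0,0,0,0,0],
  ],
)

```text
clock: 7.58
position: [0.5593, -0.0299, 0.0926]
ee_rot: [0.015, 1.0, 0.0, 0.006]
ft_force: [0.0, -0.2, -0.3]
grip_width: 0.088
```

Run:
```python
from h import *
f=plan(*slotpose(-2,.088),N=1); print(manip.get_obs()['ft_force'])
snap('side','d1');crop('pics/d1.png','pics/c12.png',270,170,430,300)
```

```text
N 1 dist 7 ang 0.7 row [4.7, -0.4, 4.5, 0.02, 0.72, 0.09]
[ 0.0249725  -0.20785792 -0.28344882]
pics/c12.png scale 4.615384615384615
```

View pics/c12.png

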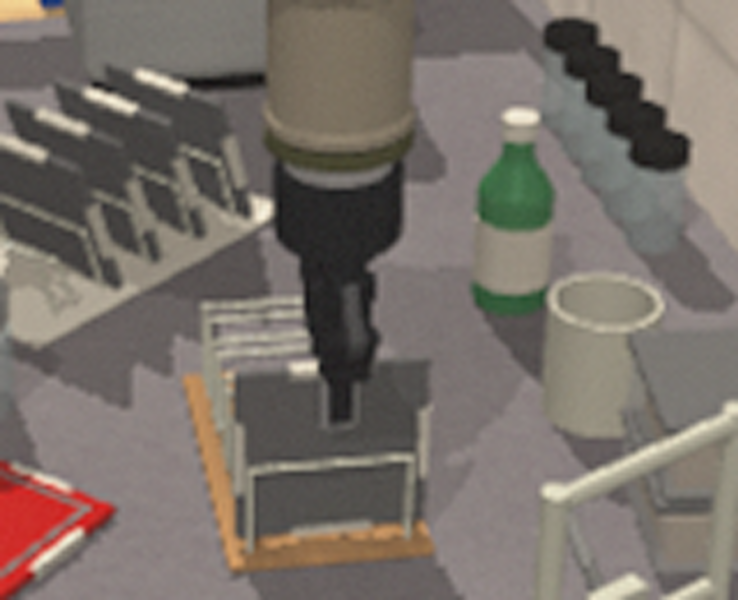

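Lid is in the slot, near the floor. Lower a little and release.

Emit:
step_arm(
  motion=[
    [2,0,4,0,0.5,0],
    [0,0,1.5,0,0,0],
    [0,0,0,0,0,0],
  ],
)

```text
clock: 8.0
position: [0.5582, -0.0299, 0.0882]
ee_rot: [0.015, 1.0, 0.0, 0.003]
ft_force: [0.2, 0.3, -0.9]
grip_width: 0.082
```

Emit:
step_arm(
  motion=[
    [0,0,0,0,0,0],
    [0,0,0,0,0,0],
    [0,0,0,0,0,0],
  ],
  jaw=28,
)

```text
clock: 8.38
position: [0.5586, -0.0299, 0.0888]
ee_rot: [0.015, 1.0, 0.0, 0.003]
ft_force: [0.5, 0.1, -0.0]
grip_width: 0.322
```

Emit:
step_arm(
  motion=[
    [0,0,-20,0,0,0],
    [0,0,-40,0,0,0],
    [0,0,-45,0,0,0],
    [0,0,-45,0,0,0],
  ],
)

```text
clock: 8.88
position: [0.5556, -0.0299, 0.2398]
ee_rot: [0.015, 1.0, -0.0, -0.0]
ft_force: [1.3, 0.5, -0.3]
grip_width: 0.334
```

Run:
```python
from h import *
f=plan(*lidpose(1,.075))
P,R=lidpose(1,.1); snap('wrist','w5');crop('pics/w5.png','pics/c13.png',170,60,470,285)
```

```text
N 8 dist 394 ang 52.3 row [37.1, 31.9, 14.4, -2.11, -0.97, 6.11]
pics/c13.png scale 2.6666666666666665
```

View pics/w5.png

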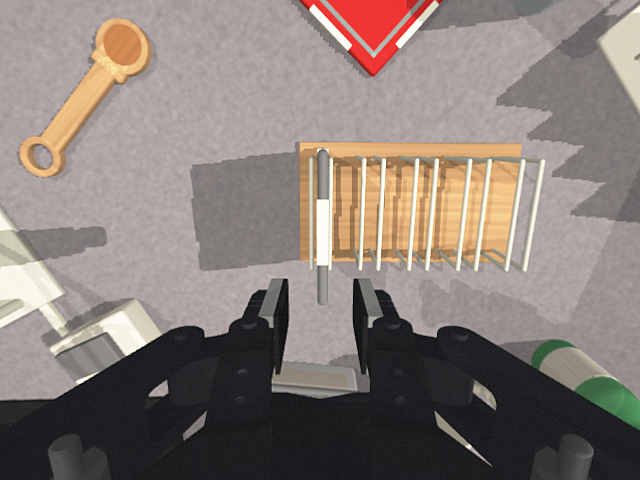

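Emit:
step_arm(
  motion=[
    [37.1,31.9,14.4,-2.1,-1,6.1],
    [37.1,31.9,14.4,-2.1,-1,6.1],
    [37.1,31.9,14.4,-2.1,-1,6.1],
    [37.1,31.9,14.4,-2.1,-1,6.1],
    [37.1,31.9,14.4,-2.1,-1,6.1],
    [37.1,31.9,14.4,-2.1,-1,6.1],
    [37.1,31.9,14.4,-2.1,-1,6.1],
    [37.1,31.9,10,-2.1,-1,6.1],
    [0,0,0,0,0,0],
    [0,0,0,0,0,0],
  ],
)

```text
clock: 10.18
position: [0.4005, 0.3303, 0.1635]
ee_rot: [0.438, 0.883, 0.15, 0.076]
ft_force: [-0.4, 0.0, -0.7]
grip_width: 0.329
```

Run:
```python
from h import *
f=plan(*lidpose(1,.075),N=1);f=plan(*lidpose(1,0),N=3)
```

```text
N 1 dist 14 ang 2.2 row [-5.7, -11.2, 6.3, 1.37, 0.74, -1.59]
N 3 dist 82 ang 2.2 row [-1.7, -4.1, 27.1, 0.46, 0.25, -0.53]
```

Emit:
step_arm(
  motion=[
    [-5.7,-11.2,6,1.4,0.7,-1.6],
    [0,0,0,0,0,0],
  ],
)

```text
clock: 10.42
position: [0.3979, 0.3187, 0.1542]
ee_rot: [0.426, 0.891, 0.141, 0.067]
ft_force: [0.4, -0.3, -0.8]
grip_width: 0.33
```

Run:
```python
from h import *
f=plan(*lidpose(1,0),N=3);snap('wrist','w6')
```

```text
N 3 dist 76 ang 0.1 row [0.7, 0.2, 25.2, -0.02, 0.02, -0.02]
```

View pics/w6.png

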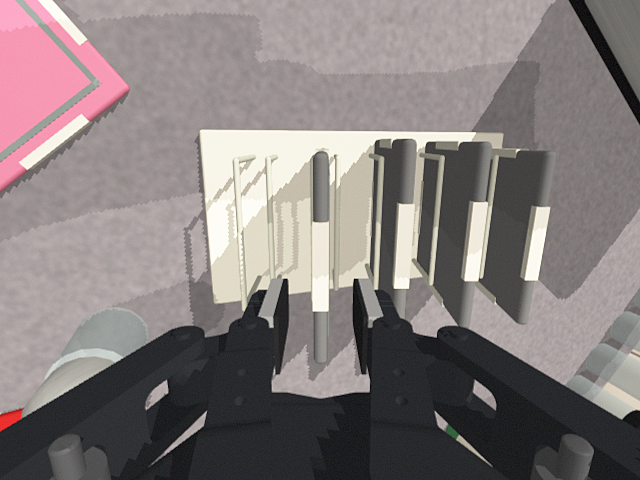

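Centred. Go down, close, lift.

Emit:
step_arm(
  motion=[
    [0.7,0,26,0,0,0],
    [0.7,0,26,0,0,0],
    [0.5,0,26,0,0,0],
    [0,0,0,0,0,0],
  ],
)

```text
clock: 10.98
position: [0.4185, 0.3372, 0.0819]
ee_rot: [0.427, 0.89, 0.144, 0.069]
ft_force: [-0.2, -0.2, 0.3]
grip_width: 0.325
```

Emit:
step_arm(
  motion=[
    [0,0,0,0,0,0],
    [0,0,0,0,0,0],
    [0,0,0,0,0,0],
    [0,0,0,0,0,0],
  ],
  jaw=4,
)

```text
clock: 11.48
position: [0.419, 0.3376, 0.0851]
ee_rot: [0.427, 0.89, 0.146, 0.069]
ft_force: [-0.3, -0.2, -2.1]
grip_width: 0.091
```

Run:
```python
from h import *
plan(*lidpose(1,0),N=1);
```

```text
N 1 dist 5 ang 0.7 row [0.5, -5.0, 1.0, 0.6, 0.03, -0.32]
```

Emit:
step_arm(
  motion=[
    [0,0,-20,0,0,0],
    [0,0,-40,0,0,0],
    [0,0,-45,0,0,0],
    [0,0,-45,0,0,0],
    [0,0,0,0,0,0],
  ],
)

```text
clock: 12.1
position: [0.3806, 0.3064, 0.2325]
ee_rot: [0.428, 0.889, 0.146, 0.07]
ft_force: [-0.2, 1.2, -1.7]
grip_width: 0.087
```

Run:
```python
from h import *
plan(*slotpose(-1,.245));
```

```text
N 7 dist 340 ang 52.7 row [-43.9, -23.6, -5.3, 2.5, 1.14, -7.01]
```

Emit:
step_arm(
  motion=[
    [-43.9,-23.6,-5.3,2.5,1.14,-7],
    [-43.9,-23.6,-5.3,2.5,1.14,-7],
    [-43.9,-23.6,-5.3,2.5,1.14,-7],
    [-43.9,-23.6,-5.3,2.5,1.14,-7],
    [-43.9,-23.6,-5.3,2.5,1.14,-7],
    [-43.9,-23.6,-5.3,2.5,1.14,-7],
    [-43.9,-23.6,-5.3,2.5,1.14,-7],
    [0,0,0,0,0,0],
  ],
)

```text
clock: 13.1
position: [0.5628, 0.0092, 0.2401]
ee_rot: [0.0, 1.0, -0.007, -0.003]
ft_force: [-0.8, 0.1, -1.5]
grip_width: 0.087
```

Run:
```python
from h import *
plan(*slotpose(-1,.175),N=2);
```

```text
N 2 dist 66 ang 2.0 row [3.2, 3.6, 32.5, -0.38, -0.19, 0.88]
```

Emit:
step_arm(
  motion=[
    [3.2,3.6,30,-0.4,-0.2,0.9],
    [3.2,3.6,30,-0.4,-0.2,0.9],
    [0,0,0,0,0,0],
    [0,0,0,0,0,0],
  ],
)

```text
clock: 13.6
position: [0.5551, 0.0162, 0.1778]
ee_rot: [0.019, 1.0, 0.0, 0.0]
ft_force: [1.0, -0.6, -0.2]
grip_width: 0.091
```

Run:
```python
from h import *
plan(*slotpose(-1,.175),N=1);
```

```text
N 1 dist 3 ang 0.3 row [-1.0, -0.3, 2.8, 0.01, 0.0, -0.33]
```

Emit:
step_arm(
  motion=[
    [0,-0.3,20,0,0,-0.3],
    [0,0,20,0,0,0],
    [0,0,20,0,0,0],
    [0,0,15,0,0,0],
    [0,0,0,0,0,0],
  ],
)

```text
clock: 14.22
position: [0.559, 0.0173, 0.1072]
ee_rot: [0.015, 1.0, 0.002, 0.005]
ft_force: [0.4, 0.3, -0.8]
grip_width: 0.087
```

Run:
```python
from h import *
plan(*slotpose(-1,.086),N=1);
```

```text
N 1 dist 21 ang 0.6 row [3.1, -1.6, 21.2, 0.25, 0.54, 0.04]
```

Emit:
step_arm(
  motion=[
    [1,-1.5,10,0.2,0.4,0],
    [0,0,9,0,0,0],
    [0,0,3,0,0,0],
    [0,0,0,0,0,0],
  ],
)

```text
clock: 14.72
position: [0.5591, 0.0159, 0.0854]
ee_rot: [0.015, 1.0, 0.001, 0.002]
ft_force: [0.5, -0.4, -1.4]
grip_width: 0.091
```

Emit:
step_arm(
  motion=[
    [0,0,0,0,0,0],
    [0,0,0,0,0,0],
    [0,0,0,0,0,0],
  ],
  jaw=28,
)

```text
clock: 15.1
position: [0.5598, 0.0159, 0.0862]
ee_rot: [0.015, 1.0, 0.001, 0.003]
ft_force: [-0.9, -0.6, -0.6]
grip_width: 0.328
```

Emit:
step_arm(
  motion=[
    [0,0,-20,0,0,0],
    [0,0,-40,0,0,0],
    [0,0,-45,0,0,0],
    [0,0,-45,0,0,0],
  ],
)

```text
clock: 15.6
position: [0.5575, 0.0149, 0.242]
ee_rot: [0.016, 1.0, -0.0, 0.001]
ft_force: [0.2, 1.1, 0.2]
grip_width: 0.327
```

Run:
```python
from h import *
P,R=lidpose(2,.085);P=P+R@np.array([.0,-.008,0]); f=plan(P,R)
snap('wrist','w7')
```

```text
N 7 dist 370 ang 52.1 row [38.0, 36.2, 15.7, -2.4, -1.08, 6.97]
```

View pics/w7.png

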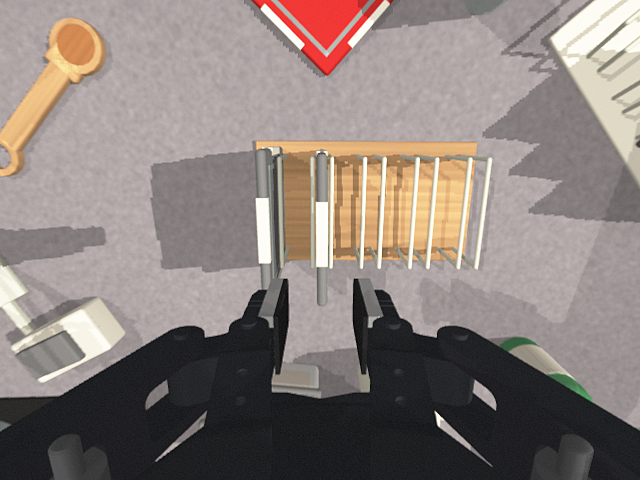

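Both lids are seated (seen at columns 264 and 322). Next lid2.

Emit:
step_arm(
  motion=[
    [38,36,15,-2.4,-1.1,7],
    [38,36,15,-2.4,-1.1,7],
    [38,36,15,-2.4,-1.1,7],
    [38,36,15,-2.4,-1.1,7],
    [38,36,15,-2.4,-1.1,7],
    [38,36,15,-2.4,-1.1,7],
    [38,36,13,-2.4,-1.1,7],
    [0,0,0,0,0,0],
  ],
)

```text
clock: 16.65
position: [0.4312, 0.3575, 0.1848]
ee_rot: [0.442, 0.88, 0.155, 0.076]
ft_force: [0.0, -0.8, 0.1]
grip_width: 0.326
```

Run:
```python
from h import *
f=plan(*lidpose(2,.075),N=1)
```

```text
N 1 dist 31 ang 3.0 row [-0.6, -10.5, 29.1, 1.91, 0.53, -2.3]
```

Emit:
step_arm(
  motion=[
    [-0.6,-10.5,0,1.9,0.5,-2.3],
    [0,0,28,0,0,0],
    [0,0,0,0,0,0],
  ],
)

```text
clock: 17.02
position: [0.4319, 0.3554, 0.1574]
ee_rot: [0.425, 0.891, 0.142, 0.068]
ft_force: [-1.0, -0.9, 0.4]
grip_width: 0.328
```

Run:
```python
from h import *
f=plan(*lidpose(2,0),N=3);snap('wrist','w8')
```

```text
N 3 dist 79 ang 0.1 row [0.5, -0.2, 26.2, 0.04, 0.01, 0.01]
```

View pics/w8.png

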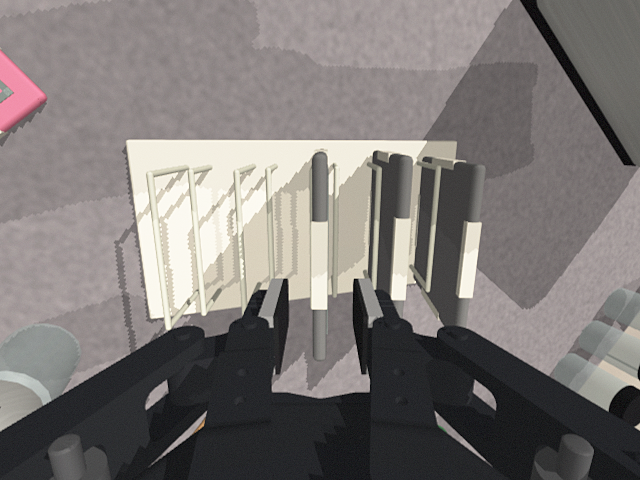

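Emit:
step_arm(
  motion=[
    [0.5,0,27,0,0,0],
    [0.5,0,27,0,0,0],
    [0.5,0,26,0,0,0],
    [0,0,0,0,0,0],
  ],
)

```text
clock: 17.58
position: [0.4543, 0.3743, 0.0889]
ee_rot: [0.425, 0.89, 0.147, 0.069]
ft_force: [-1.1, 0.2, 1.2]
grip_width: 0.327
```

Emit:
step_arm(
  motion=[
    [0,0,0,0,0,0],
    [0,0,0,0,0,0],
    [0,0,0,0,0,0],
    [0,0,0,0,0,0],
  ],
  jaw=4,
)

```text
clock: 18.08
position: [0.4531, 0.3729, 0.0915]
ee_rot: [0.426, 0.89, 0.147, 0.068]
ft_force: [-1.1, -0.6, -3.0]
grip_width: 0.089
```

Run:
```python
from h import *
plan(*lidpose(2,0),N=1);
```

```text
N 1 dist 10 ang 0.7 row [1.3, -6.3, 7.4, 0.64, -0.16, -0.14]
```

Emit:
step_arm(
  motion=[
    [0,0,-20,0,0,0],
    [0,0,-40,0,0,0],
    [0,0,-45,0,0,0],
    [0,0,-45,0,0,0],
    [0,0,0,0,0,0],
  ],
)

```text
clock: 18.7
position: [0.418, 0.3436, 0.2433]
ee_rot: [0.426, 0.889, 0.153, 0.07]
ft_force: [-0.1, 0.1, -1.1]
grip_width: 0.087
```

Run:
```python
from h import *
P,R=slotpose(0,.240); plan(P+R@[.0,.007,0],R);
```

```text
N 6 dist 308 ang 52.8 row [-44.7, -28.3, -4.1, 3.05, 1.34, -8.15]
```

Emit:
step_arm(
  motion=[
    [-44.7,-28.3,-4.1,3,1.3,-8.15],
    [-44.7,-28.3,-4.1,3,1.3,-8.15],
    [-44.7,-28.3,-4.1,3,1.3,-8.15],
    [-44.7,-28.3,-4.1,3,1.3,-8.15],
    [-44.7,-28.3,-4.1,3,1.3,-8.15],
    [-44.7,-28.3,-4.1,3,1.3,-8.15],
    [0,0,0,0,0,0],
    [0,0,0,0,0,0],
  ],
)

```text
clock: 19.7
position: [0.5512, 0.0793, 0.2389]
ee_rot: [0.034, 0.999, 0.009, 0.01]
ft_force: [-0.4, 0.4, -1.4]
grip_width: 0.086
```

Run:
```python
from h import *
plan(*slotpose(0,.180),N=2);
```

```text
N 2 dist 62 ang 2.6 row [-3.2, -8.9, 29.4, 0.52, 0.58, -1.05]
```

Emit:
step_arm(
  motion=[
    [-3.2,-8.9,20,0.5,0.6,-1],
    [-3.2,-8.9,30,0.5,0.6,-1],
    [0,0,0,0,0,0],
    [0,0,0,0,0,0],
  ],
)

```text
clock: 20.2
position: [0.5566, 0.0657, 0.1901]
ee_rot: [0.016, 1.0, 0.004, 0.002]
ft_force: [-0.3, 0.1, -1.3]
grip_width: 0.085
```

Run:
```python
from h import *
plan(*slotpose(0,.175),N=1);
```

```text
N 1 dist 16 ang 0.5 row [-1.0, -4.0, 15.0, 0.47, 0.18, -0.04]
```

Emit:
step_arm(
  motion=[
    [0,-3.8,8,0.5,0.2,0],
    [0,0,0,0,0,0],
    [0,0,0,0,0,0],
  ],
)

```text
clock: 20.58
position: [0.557, 0.0631, 0.1838]
ee_rot: [0.016, 1.0, 0.001, 0.001]
ft_force: [-1.0, -0.4, -0.3]
grip_width: 0.088
```

Run:
```python
from h import *
plan(*slotpose(0,.175),N=1);
```

```text
N 1 dist 9 ang 0.2 row [-0.5, -1.3, 8.8, 0.09, 0.15, -0.0]
```

Emit:
step_arm(
  motion=[
    [0,-1.5,18,0,0,0],
    [0,-0.5,20,0,0,0],
    [0,-0.3,20,0,0,0],
    [0,0,15,0,0,0],
    [0,0,0,0,0,0],
  ],
)

```text
clock: 21.2
position: [0.5563, 0.0606, 0.105]
ee_rot: [0.016, 1.0, 0.0, 0.001]
ft_force: [-0.6, 0.1, -1.1]
grip_width: 0.084
```

Run:
```python
from h import *
plan(*slotpose(0,.0924),N=1);
```

```text
N 1 dist 13 ang 0.1 row [-1.2, 1.3, 12.6, 0.05, 0.07, -0.02]
```

Emit:
step_arm(
  motion=[
    [0,1.2,8,0,0,0],
    [0,0,5,0,0,0],
    [0,0,1,0,0,0],
    [0,0,0,0,0,0],
  ],
)

```text
clock: 21.7
position: [0.5581, 0.0619, 0.0926]
ee_rot: [0.016, 1.0, 0.001, 0.002]
ft_force: [-0.9, -0.4, -1.2]
grip_width: 0.086
```

Emit:
step_arm(
  motion=[
    [0,0,0,0,0,0],
    [0,0,0,0,0,0],
    [0,0,0,0,0,0],
  ],
  jaw=28,
)

```text
clock: 22.08
position: [0.5587, 0.0621, 0.0929]
ee_rot: [0.016, 1.0, 0.001, 0.003]
ft_force: [1.2, 0.1, 0.6]
grip_width: 0.329
```

Emit:
step_arm(
  motion=[
    [0,0,-20,0,0,0],
    [0,0,-40,0,0,0],
    [0,0,-45,0,0,0],
    [0,0,-45,0,0,0],
  ],
)

```text
clock: 22.58
position: [0.5564, 0.0607, 0.2484]
ee_rot: [0.017, 1.0, 0.0, 0.001]
ft_force: [0.6, 1.2, 0.6]
grip_width: 0.329
```

Run:
```python
from h import *
P,R=lidpose(3,.095);P=P+R@np.array([.0,-.010,0]); f=plan(P,R)
snap('wrist','w9')
```

```text
N 7 dist 340 ang 52.1 row [31.9, 35.6, 15.5, -2.4, -1.08, 6.96]
```

View pics/w9.png

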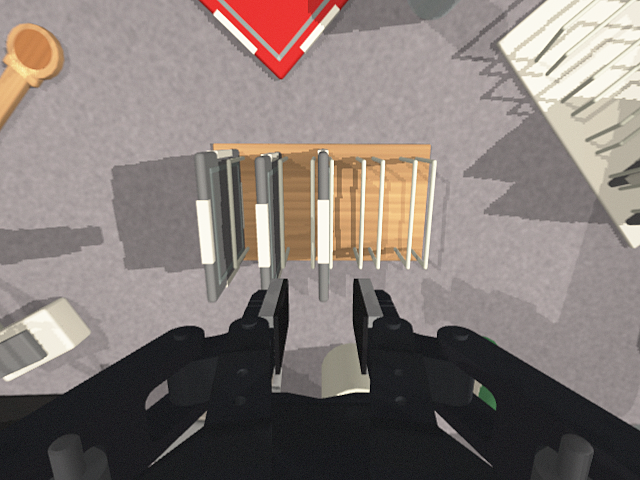

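Three lids are seated (columns 205, 262, 323). On to lid3.

Emit:
step_arm(
  motion=[
    [32,35.5,15,-2.4,-1.1,7],
    [32,35.5,15,-2.4,-1.1,7],
    [32,35.5,15,-2.4,-1.1,7],
    [32,35.5,15,-2.4,-1.1,7],
    [32,35.5,15,-2.4,-1.1,7],
    [32,35.5,15,-2.4,-1.1,7],
    [32,35.5,13,-2.4,-1.1,7],
    [0,0,0,0,0,0],
  ],
)

```text
clock: 23.62
position: [0.4674, 0.3833, 0.1916]
ee_rot: [0.443, 0.88, 0.155, 0.074]
ft_force: [0.6, -0.5, 0.2]
grip_width: 0.331
```

Run:
```python
from h import *
f=plan(*lidpose(3,.075),N=1)
```

```text
N 1 dist 38 ang 3.1 row [0.6, -8.3, 37.2, 1.8, 0.36, -2.44]
```

Emit:
step_arm(
  motion=[
    [0.6,-8.3,0,1.8,0.4,-2.4],
    [0,0,37,0,0,0],
    [0,0,0,0,0,0],
    [0,0,0,0,0,0],
  ],
)

```text
clock: 24.12
position: [0.4721, 0.3846, 0.1579]
ee_rot: [0.426, 0.891, 0.143, 0.068]
ft_force: [0.4, -0.1, 0.7]
grip_width: 0.328
```

Run:
```python
from h import *
f=plan(*lidpose(3,0),N=3);snap('wrist','w10')
```

```text
N 3 dist 79 ang 0.2 row [0.9, -0.4, 26.3, 0.06, -0.01, -0.02]
```

View pics/w10.png

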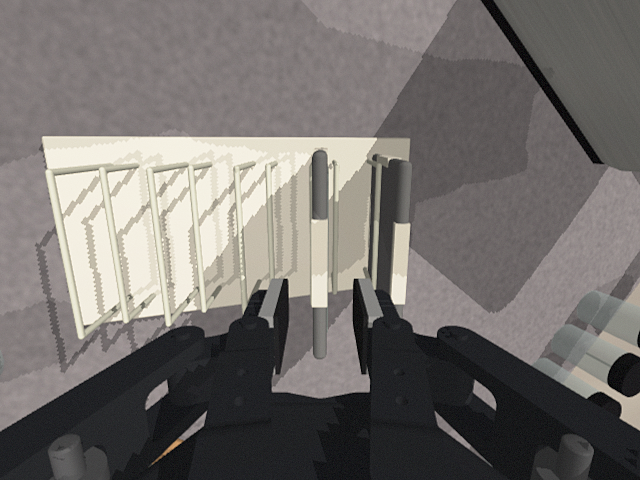

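Emit:
step_arm(
  motion=[
    [0.9,-0.5,28,0,0,0],
    [0.9,-1,28,0,0,0],
    [0.5,-1,27,0,0,0],
    [0,0,0,0,0,0],
  ],
)

```text
clock: 24.68
position: [0.4905, 0.4036, 0.0829]
ee_rot: [0.425, 0.891, 0.147, 0.067]
ft_force: [0.6, -0.6, 1.5]
grip_width: 0.332
```

Emit:
step_arm(
  motion=[
    [0,0,0,0,0,0],
    [0,0,0,0,0,0],
    [0,0,0,0,0,0],
    [0,0,0,0,0,0],
  ],
  jaw=4,
)

```text
clock: 25.18
position: [0.4913, 0.4043, 0.0875]
ee_rot: [0.425, 0.89, 0.149, 0.067]
ft_force: [0.3, -1.3, -1.3]
grip_width: 0.085
```

Run:
```python
from h import *
plan(*lidpose(3,0),N=1);
```

```text
N 1 dist 6 ang 1.0 row [-0.6, -5.2, 3.4, 0.85, -0.4, -0.14]
```

Emit:
step_arm(
  motion=[
    [0,0,-20,0,0,0],
    [0,0,-40,0,0,0],
    [0,0,-45,0,0,0],
    [0,0,-45,0,0,0],
    [0,0,0,0,0,0],
  ],
)

```text
clock: 25.8
position: [0.4532, 0.3717, 0.2337]
ee_rot: [0.426, 0.89, 0.149, 0.067]
ft_force: [0.7, 0.6, -1.0]
grip_width: 0.087
```

Run:
```python
from h import *
P,R=slotpose(1,.240); plan(P,R);
```

```text
N 6 dist 284 ang 52.6 row [-38.7, -29.3, -6.0, 2.97, 1.28, -8.14]
```

Emit:
step_arm(
  motion=[
    [-38.7,-29.3,-6,3,1.3,-8.15],
    [-38.7,-29.3,-6,3,1.3,-8.15],
    [-38.7,-29.3,-6,3,1.3,-8.15],
    [-38.7,-29.3,-6,3,1.3,-8.15],
    [-38.7,-29.3,-6,3,1.3,-8.15],
    [-38.7,-29.3,-6,3,1.3,-8.15],
    [0,0,0,0,0,0],
    [0,0,0,0,0,0],
  ],
)

```text
clock: 26.8
position: [0.5527, 0.1133, 0.2336]
ee_rot: [0.023, 1.0, 0.001, -0.002]
ft_force: [-0.8, 0.8, -1.5]
grip_width: 0.086
```

Run:
```python
from h import *
plan(*slotpose(1,.180),N=2);
```

```text
N 2 dist 54 ang 0.9 row [-3.3, -2.7, 26.8, 0.05, -0.13, -0.42]
```

Emit:
step_arm(
  motion=[
    [-3.3,-2.7,24,0,-0.1,-0.4],
    [-3.3,-2.7,24,0,-0.1,-0.4],
    [0,0,0,0,0,0],
    [0,0,0,0,0,0],
  ],
)

```text
clock: 27.3
position: [0.5568, 0.1126, 0.1853]
ee_rot: [0.015, 1.0, 0.004, -0.0]
ft_force: [0.2, 0.1, -0.7]
grip_width: 0.087
```

Run:
```python
from h import *
plan(*slotpose(1,.175),N=1);
```

```text
N 1 dist 12 ang 0.5 row [-2.3, -4.9, 10.3, 0.45, -0.03, 0.07]
```

Emit:
step_arm(
  motion=[
    [-2,-4.7,5,0.4,0,0],
    [0,0,0,0,0,0],
    [0,-1,0,0,0,0],
    [0,0,0,0,0,0],
  ],
)

```text
clock: 27.8
position: [0.5592, 0.1075, 0.182]
ee_rot: [0.015, 1.0, 0.001, 0.001]
ft_force: [-0.7, 0.4, -0.6]
grip_width: 0.087
```

Run:
```python
from h import *
plan(*slotpose(1,.175),N=1);
```

```text
N 1 dist 7 ang 0.2 row [0.3, 0.2, 7.0, 0.15, 0.1, 0.1]
```

Emit:
step_arm(
  motion=[
    [0,0,18,0.1,0,0],
    [0,0,20,0,0,0],
    [0,0,20,0,0,0],
    [0,0,15,0,0,0],
    [0,0,0,0,0,0],
  ],
)

```text
clock: 28.42
position: [0.5579, 0.1074, 0.1018]
ee_rot: [0.015, 1.0, -0.0, -0.001]
ft_force: [-0.3, -0.0, -1.2]
grip_width: 0.086
```

Run:
```python
from h import *
plan(*slotpose(1,.0884),N=1);
```

```text
N 1 dist 13 ang 0.1 row [-1.1, 0.4, 13.4, -0.05, -0.07, 0.1]
```

Emit:
step_arm(
  motion=[
    [0,0.4,8,0,0,0],
    [0,0,5,0,0,0],
    [0,0,1,0,0,0],
    [0,0,0,0,0,0],
  ],
)

```text
clock: 28.92
position: [0.5587, 0.1079, 0.0878]
ee_rot: [0.015, 1.0, -0.0, 0.0]
ft_force: [0.4, -1.0, -1.4]
grip_width: 0.082
```

Emit:
step_arm(
  motion=[
    [0,0,0,0,0,0],
    [0,0,0,0,0,0],
    [0,0,0,0,0,0],
  ],
  jaw=28,
)

```text
clock: 29.3
position: [0.5594, 0.1081, 0.0887]
ee_rot: [0.015, 1.0, 0.0, 0.001]
ft_force: [-0.7, -0.2, -1.0]
grip_width: 0.327
```

Emit:
step_arm(
  motion=[
    [0,0,-20,0,0,0],
    [0,0,-40,0,0,0],
    [0,0,-45,0,0,0],
    [0,0,-45,0,0,0],
  ],
)

```text
clock: 29.8
position: [0.5579, 0.1069, 0.2445]
ee_rot: [0.016, 1.0, -0.001, -0.001]
ft_force: [-0.2, 0.2, -0.2]
grip_width: 0.328
```

Run:
```python
from h import *
P,R=lidpose(4,.095);P=P+R@np.array([.0,-.008,0]); f=plan(P,R)
snap('wrist','w11')
```

```text
N 6 dist 312 ang 52.2 row [28.9, 42.0, 17.4, -2.83, -1.29, 8.13]
```

View pics/w11.png

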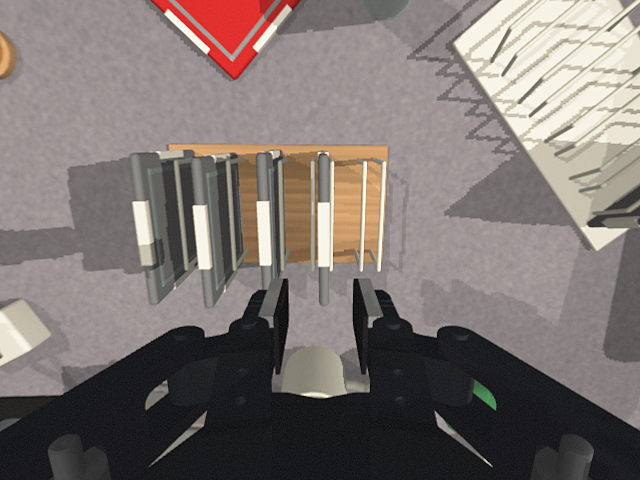

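Four seated (columns 140–323). Lid4 next.

Emit:
step_arm(
  motion=[
    [29,42,16,-2.8,-1.3,8.1],
    [29,42,16,-2.8,-1.3,8.1],
    [29,42,16,-2.8,-1.3,8.1],
    [29,42,16,-2.8,-1.3,8.1],
    [29,42,16,-2.8,-1.3,8.1],
    [29,42,14,-2.8,-1.3,8.1],
    [0,0,0,0,0,0],
  ],
)

```text
clock: 30.72
position: [0.5093, 0.4108, 0.1964]
ee_rot: [0.44, 0.882, 0.153, 0.072]
ft_force: [-0.4, -0.9, -0.9]
grip_width: 0.327
```

Run:
```python
from h import *
f=plan(*lidpose(4,.075),N=1)
```

```text
N 1 dist 43 ang 2.4 row [0.1, -10.0, 41.6, 1.45, 0.19, -1.93]
```

Emit:
step_arm(
  motion=[
    [0,-10,5,1.4,0.2,-1.9],
    [0,0,37,0,0,0],
    [0,0,0,0,0,0],
    [0,0,0,0,0,0],
  ],
)

```text
clock: 31.22
position: [0.5133, 0.4097, 0.1554]
ee_rot: [0.424, 0.892, 0.141, 0.067]
ft_force: [-0.3, -0.2, 0.4]
grip_width: 0.329
```

Run:
```python
from h import *
f=plan(*lidpose(4,0),N=3);snap('wrist','w12')
```

```text
N 3 dist 77 ang 0.1 row [1.2, 0.5, 25.7, -0.01, -0.03, 0.04]
```

View pics/w12.png

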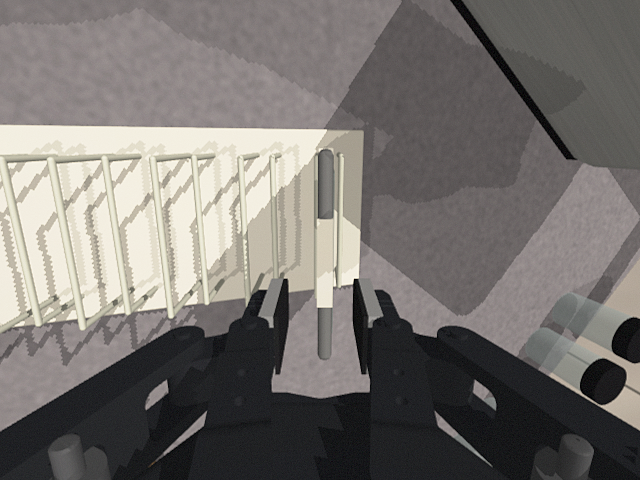

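Emit:
step_arm(
  motion=[
    [1.2,0,27,0,0,0],
    [1.2,0,27,0,0,0],
    [0.5,0,27,0,0,0],
    [0,0,0,0,0,0],
  ],
)

```text
clock: 31.78
position: [0.5324, 0.4294, 0.0827]
ee_rot: [0.424, 0.892, 0.145, 0.067]
ft_force: [0.8, 0.5, 0.0]
grip_width: 0.33
```

Emit:
step_arm(
  motion=[
    [0,0,0,0,0,0],
    [0,0,0,0,0,0],
    [0,0,0,0,0,0],
    [0,0,0,0,0,0],
  ],
  jaw=4,
)

```text
clock: 32.28
position: [0.5333, 0.4299, 0.0874]
ee_rot: [0.423, 0.891, 0.147, 0.067]
ft_force: [0.3, -0.0, -0.4]
grip_width: 0.086
```

Run:
```python
from h import *
plan(*lidpose(4,0),N=1);
```

```text
N 1 dist 6 ang 0.7 row [0.6, -4.4, 3.7, 0.6, -0.36, 0.12]
```

Emit:
step_arm(
  motion=[
    [0,0,-20,0,0,0],
    [0,0,-40,0,0,0],
    [0,0,-45,0,0,0],
    [0,0,-45,0,0,0],
    [0,0,0,0,0,0],
  ],
)

```text
clock: 32.9
position: [0.4961, 0.3961, 0.2372]
ee_rot: [0.425, 0.891, 0.147, 0.066]
ft_force: [0.0, -0.9, -1.0]
grip_width: 0.085
```

Run:
```python
from h import *
P,R=slotpose(2,.240); plan(P,R);
```

```text
N 6 dist 251 ang 52.4 row [-30.7, -29.9, -5.6, 2.94, 1.26, -8.13]
```

Grip is 37 mm below the top → seat TCP z ≈ 0.089.

Emit:
step_arm(
  motion=[
    [-30.7,-30,-5,3,1.3,-8.15],
    [-30.7,-30,-5,3,1.3,-8.15],
    [-30.7,-30,-5,3,1.3,-8.15],
    [-30.7,-30,-5,3,1.3,-8.15],
    [-30.7,-30,-5,3,1.3,-8.15],
    [-30.7,-30,-5,3,1.3,-8.15],
    [0,0,0,0,0,0],
    [0,0,0,0,0,0],
  ],
)

```text
clock: 33.9
position: [0.5621, 0.1463, 0.2349]
ee_rot: [0.001, 1.0, -0.005, -0.009]
ft_force: [-1.1, -0.2, -1.1]
grip_width: 0.087
```

Run:
```python
from h import *
plan(*slotpose(2,.185),N=2);
```

```text
N 2 dist 50 ang 2.1 row [0.6, 3.9, 24.9, -0.28, -0.51, 0.87]
```

Emit:
step_arm(
  motion=[
    [0.6,4,20,-0.3,-0.5,0.9],
    [0.6,4,25,-0.3,-0.5,0.9],
    [0,0,0,0,0,0],
    [0,0,0,0,0,0],
  ],
)

```text
clock: 34.4
position: [0.5582, 0.1582, 0.1898]
ee_rot: [0.016, 1.0, 0.002, 0.0]
ft_force: [-0.2, -0.5, 0.1]
grip_width: 0.085
```

Run:
```python
from h import *
plan(*slotpose(2,.180),N=1);
```

```text
N 1 dist 11 ang 0.3 row [-2.3, -4.4, 9.8, 0.26, -0.0, 0.01]
```

Emit:
step_arm(
  motion=[
    [-2,-4.5,4,0.3,0,0],
    [0,0,0,0,0,0],
    [0,0,0,0,0,0],
  ],
)

```text
clock: 34.78
position: [0.5609, 0.1537, 0.1873]
ee_rot: [0.015, 1.0, 0.0, 0.001]
ft_force: [-0.3, 0.2, -0.4]
grip_width: 0.09
```

Run:
```python
from h import *
plan(*slotpose(2,.180),N=1);
```

```text
N 1 dist 7 ang 0.1 row [0.5, 0.1, 7.3, 0.01, 0.11, 0.03]
```

Emit:
step_arm(
  motion=[
    [0,0,20,0,0,0],
    [0,0,20,0,0,0],
    [0,0,20,0,0,0],
    [0,0,18,0,0,0],
    [0,0,0,0,0,0],
  ],
)

```text
clock: 35.4
position: [0.5596, 0.1532, 0.1017]
ee_rot: [0.016, 1.0, -0.001, -0.001]
ft_force: [0.3, 0.7, -0.4]
grip_width: 0.09
```

Run:
```python
from h import *
plan(*slotpose(2,.0885),N=1);
```

```text
N 1 dist 13 ang 0.1 row [-0.8, 0.6, 13.2, -0.09, -0.07, 0.01]
```

Emit:
step_arm(
  motion=[
    [0,0.5,8,0,0,0],
    [0,0,5,0,0,0],
    [0,0,1,0,0,0],
    [0,0,0,0,0,0],
  ],
)

```text
clock: 35.9
position: [0.5605, 0.1538, 0.0879]
ee_rot: [0.016, 1.0, -0.0, 0.0]
ft_force: [0.2, 0.4, -1.6]
grip_width: 0.089
```

Emit:
step_arm(
  motion=[
    [0,0,0,0,0,0],
    [0,0,0,0,0,0],
    [0,0,0,0,0,0],
  ],
  jaw=28,
)

```text
clock: 36.28
position: [0.5611, 0.154, 0.0888]
ee_rot: [0.016, 1.0, -0.0, 0.001]
ft_force: [-0.3, -0.9, 0.8]
grip_width: 0.326
```

Emit:
step_arm(
  motion=[
    [0,0,-20,0,0,0],
    [0,0,-40,0,0,0],
    [0,0,-45,0,0,0],
    [0,0,-45,0,0,0],
  ],
)

```text
clock: 36.78
position: [0.5596, 0.153, 0.2445]
ee_rot: [0.016, 1.0, -0.001, -0.0]
ft_force: [1.5, 0.2, -0.1]
grip_width: 0.326
```

Run:
```python
from h import *
snap('side','d2');snap('scene','s3');crop('pics/s3.png','pics/c14.png',130,130,400,360)
plan(np.array([.43,-.235,.28]),Rt(44.4)); plan(np.array([.43,-.235,.28]),Rt(44.4+180))
```

```text
pics/c14.png scale 2.608695652173913
N 8 dist 411 ang 43.7 row [-2.1, -52.4, -4.1, 0.02, 0.04, 5.46]
N 15 dist 411 ang 136.3 row [34.5, -5.8, -2.3, -0.02, 0.01, -9.09]
```

View pics/c14.png

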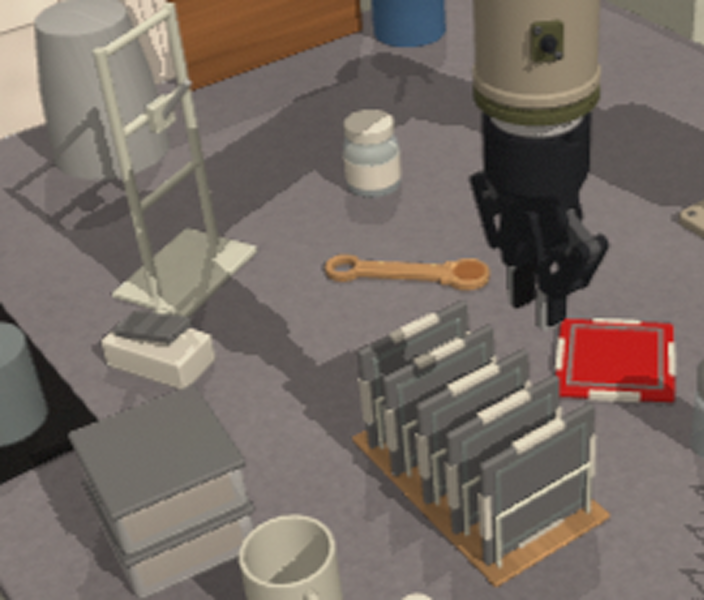

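View pics/d2.png

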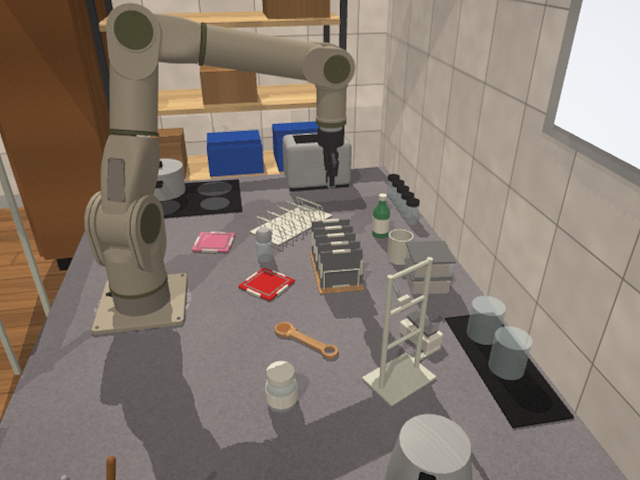

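Run:
```python
from h import *
i=info('d2');e=onplane((328.5,350.5),i,.01);b=onplane((284,328),i,.01);print(e,b,np.degrees(np.arctan2(*(e-b)[:2][::-1])))
i=info('s3');f=lambda q:((q[0]+.5)/2.6087-.5+130,(q[1]+.5)/2.6087-.5+130)
e=onplane(f((343,267)),i,.01);b=onplane(f((470,273)),i,.01);print(e,b,np.degrees(np.arctan2(*(e-b)[:2][::-1])))
m=(e+b)/2
print(m); R=Rt(44.4); plan(np.array([m[0]+R[0,0]*.0-.0,m[1],.25]),R); print(manip.get_obs()['joint_pos'].round(2))
```

```text
[ 0.46608668 -0.29571239  0.01      ] [ 0.37024572 -0.19315271  0.01      ] -46.93954687744811
[ 0.47147525 -0.28752541  0.01      ] [ 0.36982357 -0.18441339  0.01      ] -45.40861790363911
[ 0.42064941 -0.2359694   0.01      ]
N 8 dist 414 ang 43.7 row [-1.0, -53.0, -0.3, 0.02, 0.04, 5.46]
[-1.19  0.35  1.07  1.6  -0.31  1.37  1.46]
```

Emit:
step_arm(
  motion=[
    [-1,-53,-0.3,0,0,5.45],
    [-1,-53,-0.3,0,0,5.45],
    [-1,-53,-0.3,0,0,5.45],
    [-1,-53,-0.3,0,0,5.45],
    [-1,-53,-0.3,0,0,5.45],
    [-1,-53,-0.3,0,0,5.45],
    [-1,-53,-0.3,0,0,5.45],
    [-1,-53,-0.3,0,0,5.45],
    [0,0,0,0,0,0],
    [0,0,0,0,0,0],
  ],
  jaw=45,
)

```text
clock: 38.12
position: [0.4129, -0.2495, 0.2529]
ee_rot: [0.401, 0.916, 0.006, 0.005]
ft_force: [-0.5, 1.0, 0.5]
grip_width: 0.525
```

Run:
```python
from h import *
snap('wrist','w13');print(manip.get_obs()['joint_pos'].round(2))
```

```text
[-0.9  -0.22  1.24  1.84  0.21  1.37  1.04]
```

View pics/w13.png

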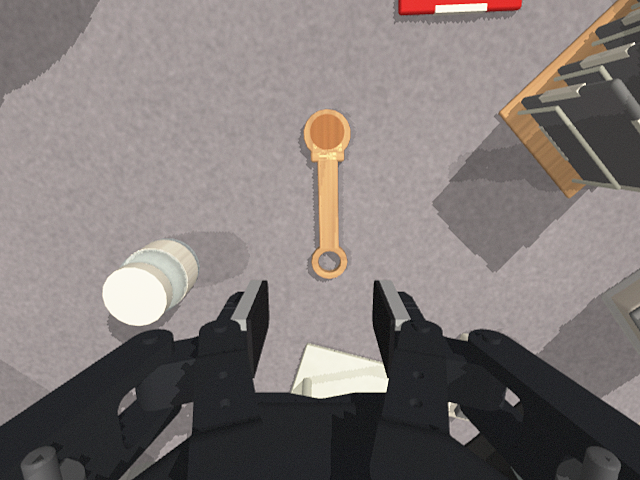

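Run:
```python
from h import *
i=info('w13');e=onplane((329.5,262.5),i,.01);b=onplane((327,132),i,.01);d=(e-b)/np.linalg.norm(e-b)
print(e,b,np.linalg.norm(e-b),np.degrees(np.arctan2(d[1],d[0])))
yaw=np.degrees(np.arctan2(d[1],d[0])); c=e-.07*d; c2=b+.072*d; print(c,c2)
m=(c+c2)/2; m[2]=.05; print('jar',onplane((135,295),i,.09))
plan(m,Rt(yaw+90))
```

```text
[ 0.47017104 -0.29206595  0.01      ] [ 0.36968064 -0.18877522  0.01      ] 0.14410862773158756 -45.787302453564735
[ 0.42135837 -0.24189303  0.01      ] [ 0.41988797 -0.24038165  0.01      ]
jar [ 0.33694533 -0.41861991  0.09      ]
N 4 dist 203 ang 1.7 row [0.4, 2.5, 50.7, 0.2, 0.06, -0.37]
```

Emit:
step_arm(
  motion=[
    [0.4,2.5,50,0.2,0,-0.4],
    [0.4,2.5,50,0.2,0,-0.4],
    [0.4,2.5,50,0.2,0,-0.4],
    [0.4,2.5,48,0.2,0,-0.4],
    [0,0,0,0,0,0],
    [0,0,0,0,0,0],
  ],
)

```text
clock: 38.92
position: [0.4265, -0.2368, 0.0557]
ee_rot: [0.382, 0.924, -0.003, 0.002]
ft_force: [0.1, 1.2, 0.2]
grip_width: 0.525
```

Run:
```python
from h import *
P=np.array([.4206,-.2411,.05]);R=Rt(44.2); plan(P,R,N=1); plan(P-[0,0,.047],R,N=2)
snap('wrist','w14'); print(manip.get_obs()['joint_pos'].round(2))
```

```text
N 1 dist 9 ang 1.0 row [1.1, -7.2, 5.7, -0.19, 0.28, 0.92]
N 2 dist 53 ang 1.0 row [0.6, -3.5, 26.3, -0.1, 0.14, 0.46]
[-0.54  0.39  1.11  2.05 -0.42  0.95  1.57]
```

View pics/w14.png

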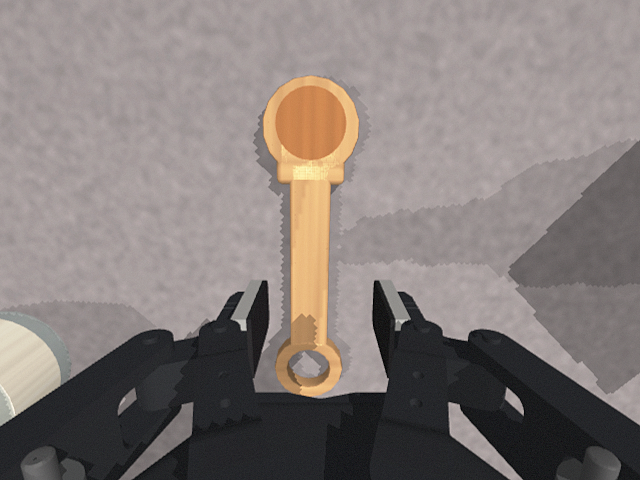

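Emit:
step_arm(
  motion=[
    [1,-7,5,-0.2,0.3,0.9],
    [0,0,20,0,0,0],
    [0,0,15,0,0,0],
    [0,0,0,0,0,0],
  ],
)

```text
clock: 39.48
position: [0.4241, -0.2415, 0.0191]
ee_rot: [0.389, 0.921, 0.003, 0.004]
ft_force: [0.7, 0.7, 0.4]
grip_width: 0.533
```

Run:
```python
from h import *
P=np.array([.4206,-.2411,.004]);R=Rt(44.2); plan(P,R,N=1)
```

```text
N 1 dist 16 ang 0.6 row [2.8, -2.3, 15.1, 0.48, 0.32, 0.01]
```

Emit:
step_arm(
  motion=[
    [2.5,-2.2,9,0.5,0.3,0],
    [0,0,5,0,0,0],
    [0,0,0,0,0,0],
  ],
)

```text
clock: 39.85
position: [0.4212, -0.2415, 0.0052]
ee_rot: [0.389, 0.921, -0.0, 0.0]
ft_force: [-0.3, 0.1, 0.0]
grip_width: 0.528
```

Run:
```python
from h import *
P=np.array([.4206,-.2411,.004]);R=Rt(44.2); plan(P,R,N=1)
```

```text
N 1 dist 1 ang 0.1 row [0.7, -0.1, 1.2, -0.0, 0.06, 0.0]
```

Emit:
step_arm(
  motion=[
    [0,0,1.5,0,0,0],
    [0,0,0,0,0,0],
    [0,0,0,0,0,0],
    [0,0,0,0,0,0],
    [0,0,0,0,0,0],
  ],
  jaw=15,
  force=60,
)

```text
clock: 40.48
position: [0.4215, -0.2417, 0.0041]
ee_rot: [0.389, 0.921, -0.0, 0.001]
ft_force: [0.2, -0.1, -0.6]
grip_width: 0.233
```

Emit:
step_arm(
  motion=[
    [0,0,-15,0,0,0],
    [0,0,-40,0,0,0],
    [0,0,-50,0,0,0],
    [0,0,-50,0,0,0],
    [0,0,-50,0,0,0],
    [0,0,-50,0,0,0],
    [0,0,0,0,0,0],
  ],
)

```text
clock: 41.35
position: [0.4197, -0.2449, 0.269]
ee_rot: [0.393, 0.92, 0.001, -0.0]
ft_force: [0.9, 0.6, -1.0]
grip_width: 0.232
```

Run:
```python
from h import *
snap('wrist','w15');snap('side','d3'); print(manip.get_obs()['joint_pos'].round(2))
crop('pics/d3.png','pics/c15.png',200,190,460,390)
```

```text
[-0.9  -0.17  1.25  1.81  0.17  1.4   1.08]
pics/c15.png scale 3.0
```

View pics/w15.png

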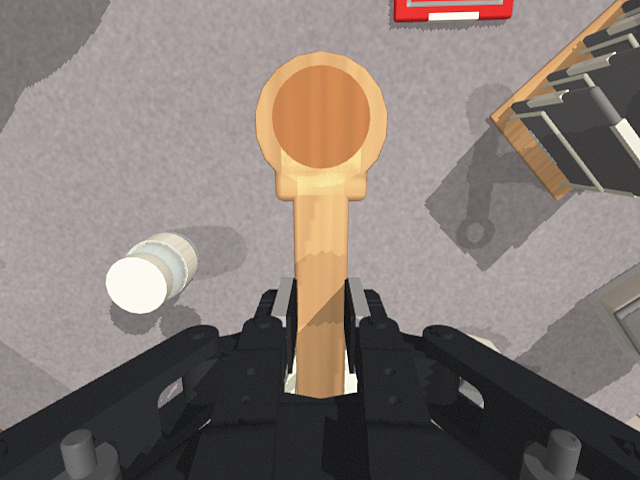

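View pics/c15.png

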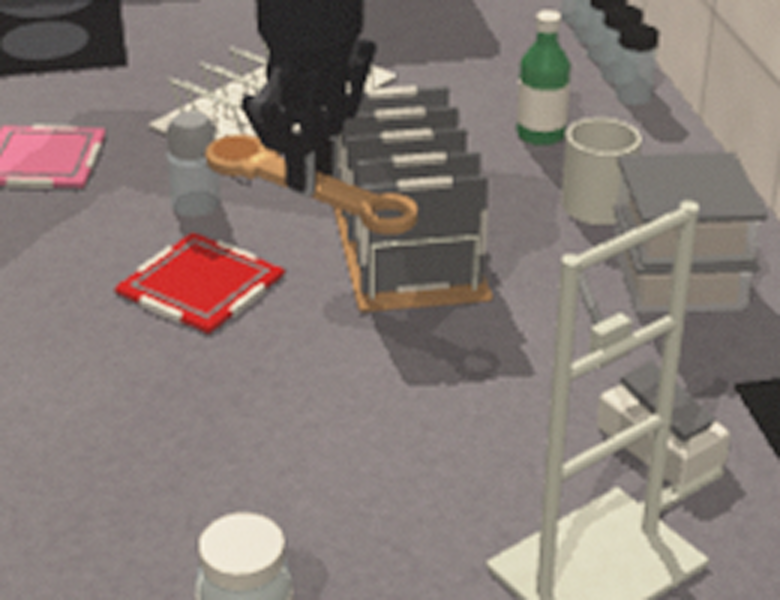

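Run:
```python
from h import *
crop('pics/scene0.png','pics/c16.png',165,130,225,175)
crop('pics/side0.png','pics/c17.png',375,250,435,310)
```

```text
pics/c16.png scale 13.333333333333334
pics/c17.png scale 10.0
```

View pics/c16.png

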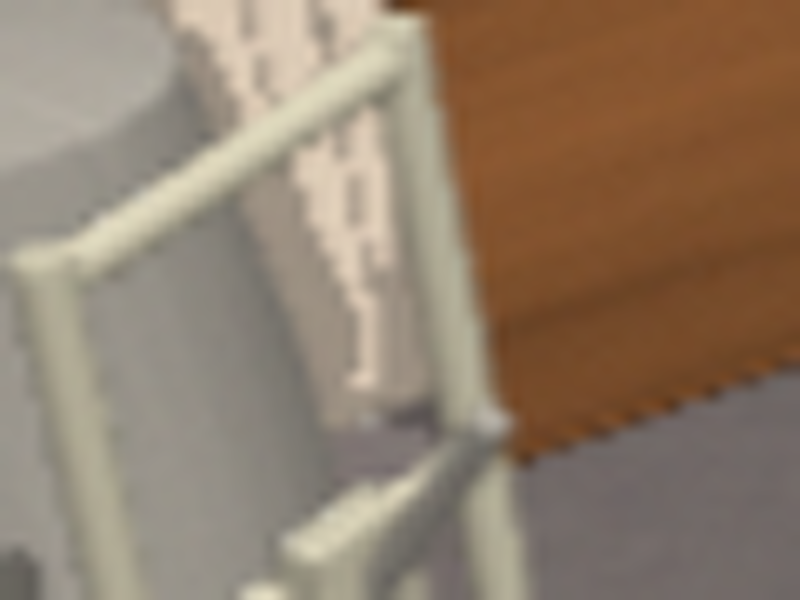

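View pics/c17.png

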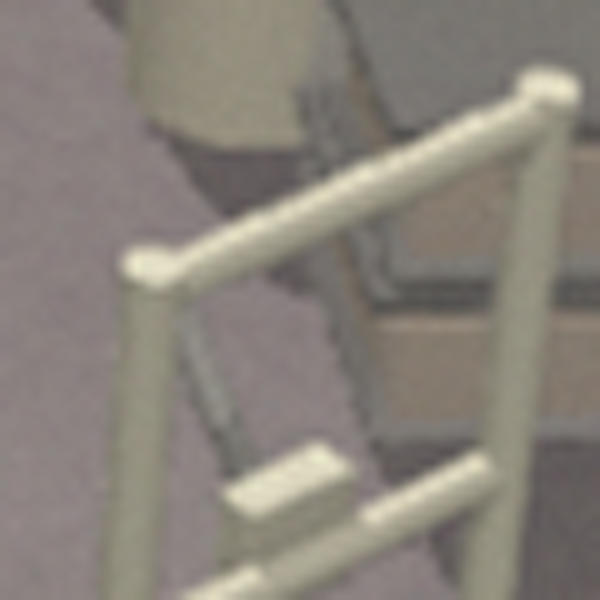

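Run:
```python
from h import *
s=manip.camera_info('scene');d=manip.camera_info('side')
A=tri([((167.9,149.2),s),((429.5,258.0),d)]);B=tri([((195.3,131.5),s),((389.5,276),d)]);print(A,B)
for P in [((167.9,149.2),s),((429.5,258.0),d),((195.3,131.5),s),((389.5,276),d)]: print(onplane(*P,.306))
a,b=A[0],B[0]; print(np.linalg.norm(a-b))
y=(a-b);y[2]=0;y/=np.linalg.norm(y);x=np.array([y[1],-y[0],0]); m=(a+b)/2; m[2]=0
O=m-.02*x; print('rack',O,'yaw',np.degrees(np.arctan2(x[1],x[0])))
root=O+.005*x+[0,0,.21]; pz=-np.sin(np.radians(40))*x+np.cos(np.radians(40))*np.array([0,0,1]); tip=root+.062*pz; print('root',root,'tip',tip,'proj',proj(tip,s),proj(root,s),proj(tip,d),proj(root,d))
```

```text
(array([ 0.65735738, -0.38104633,  0.30534985]), [array([-0.1,  0. ]), array([-0.2, -0. ])]) (array([ 0.55659034, -0.42899986,  0.30575622]), [array([-0.5,  0.1]), array([-0.6, -0.1])])
[ 0.65756608 -0.37956691  0.306     ]
[ 0.65721443 -0.3820908   0.306     ]
[ 0.55559763 -0.42817444  0.306     ]
[ 0.55758154 -0.42990524  0.306     ]
0.1115961643754158
rack [ 0.59837969 -0.38696374  0.        ] yaw -64.5509216638945
root [ 0.60052823 -0.39147858  0.21      ] tip [ 0.58340312 -0.35549277  0.25749476] proj [[202.11600745 160.61681634]] [[193.00277352 173.62349426]] [[389.28989855 274.22749441]] [[400.69093114 301.57136697]]
```

```bash
cat >> h.py <<'E'
root=np.array([.6005,-.3915,.210]); RY=-64.5
_x=np.array([np.cos(np.radians(RY)),np.sin(np.radians(RY)),0]); pz=-np.sin(np.radians(40))*_x+np.cos(np.radians(40))*np.array([0,0,1.])
def pegpose(s,th=40,yaw=RY,eye_t=np.array([-.069,0,-.001])):
    R=Rt(yaw+90)@Rn.from_euler('y',-th,degrees=True).as_matrix()
    return root+s*pz-R@eye_t,R
E
python3 - <<'E'
from h import *
f=plan(*pegpose(.11));print(f)
E
```

```text
N 5 dist 135 ang 44.0 row [-20.1, 16.6, 8.9, 1.22, -7.97, 3.53]
(array([ 0.54758118, -0.28055339,  0.2491465 ]), array([[-0.32979063,  0.90258528,  0.2767272 ],
       [ 0.69142044,  0.4305111 , -0.58017064],
       [-0.64278761,  0.        , -0.76604444]]))
```

Emit:
step_arm(
  motion=[
    [-20,16.6,5,1.2,-8,3.5],
    [-20,16.6,5,1.2,-8,3.5],
    [0,0,0,0,0,0],
  ],
)

```text
clock: 41.82
position: [0.4681, -0.2533, 0.2535]
ee_rot: [0.446, 0.884, -0.079, 0.116]
ft_force: [-0.2, -0.3, -0.7]
grip_width: 0.231
```

Run:
```python
from h import *
f=plan(*pegpose(.11)); print(manip.get_obs()['joint_pos'].round(2))
```

```text
N 3 dist 84 ang 26.1 row [-19.8, 17.5, 9.8, 1.06, -7.9, 3.49]
[-0.77 -0.19  0.96  1.91  0.4   1.17  0.72]
```

Emit:
step_arm(
  motion=[
    [-19.8,17.5,6,1,-7.9,3.5],
    [-19.8,17.5,6,1,-7.9,3.5],
    [-19.8,17.5,6,1,-7.9,3.5],
    [0,0,0,0,0,0],
    [0,0,0,0,0,0],
  ],
)

```text
clock: 42.45
position: [0.5394, -0.284, 0.2548]
ee_rot: [0.505, 0.793, -0.19, 0.284]
ft_force: [0.0, 0.5, -0.2]
grip_width: 0.232
```

Run:
```python
from h import *
f=plan(*pegpose(.11)); print(manip.get_obs()['joint_pos'].round(2))
snap('scene','s4');snap('side','d4');crop('pics/s4.png','pics/c18.png',130,100,330,250);crop('pics/d4.png','pics/c19.png',300,200,480,335)
```

```text
N 1 dist 11 ang 1.1 row [3.3, 9.0, 4.4, -1.11, -0.09, -0.04]
[-0.71 -0.04  0.79  1.99  0.79  0.96  0.12]
pics/c18.png scale 4.0
pics/c19.png scale 4.444444444444445
```

View pics/c18.png

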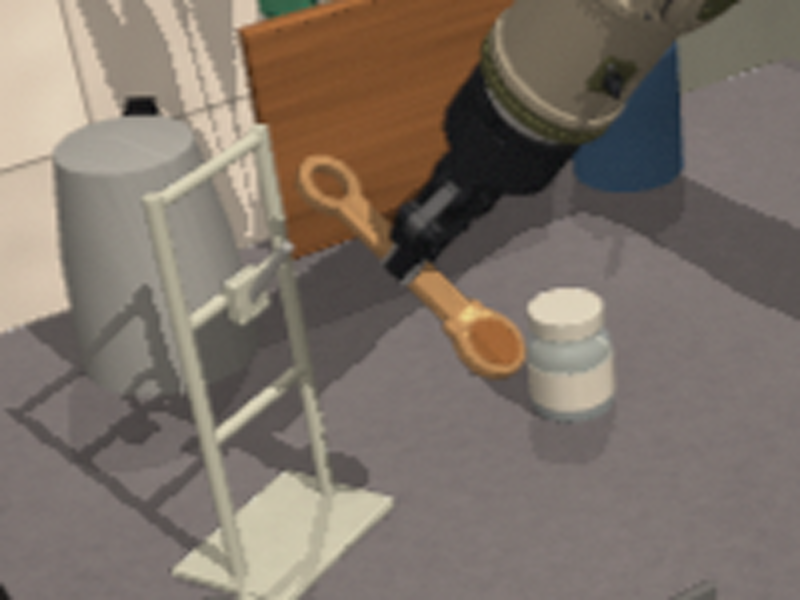

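View pics/c19.png

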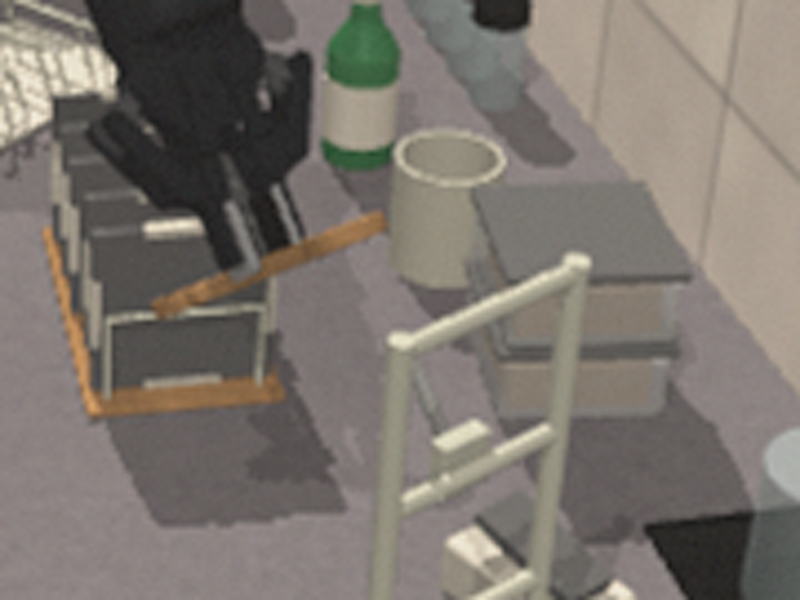

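Run:
```python
from h import *
s=manip.camera_info('scene');p,r=pose(); print(proj(p+r@[-.069,0,-.001],s))
f=plan(*pegpose(.085),N=2)
```

```text
[[211.3142043  146.41550901]]
N 2 dist 31 ang 1.0 row [1.8, 4.3, 14.9, -0.5, -0.02, -0.05]
```

Model of the eye agrees with the picture to half a pixel. Align just above the tip.

Emit:
step_arm(
  motion=[
    [1.8,4.5,8,-0.5,0,0],
    [1.8,4.5,8,-0.5,0,0],
    [0,0,0,0,0,0],
    [0,0,0,0,0,0],
  ],
)

```text
clock: 43.05
position: [0.551, -0.2882, 0.2399]
ee_rot: [0.503, 0.794, -0.181, 0.289]
ft_force: [1.1, 0.7, 0.5]
grip_width: 0.235
```

Run:
```python
from h import *
f=plan(*pegpose(.085),N=1)
```

```text
N 1 dist 13 ang 0.3 row [0.4, 0.2, 12.5, 0.04, -0.18, -0.21]
```

Emit:
step_arm(
  motion=[
    [0.2,0.1,14,0,0,0],
    [0.2,0,14,0,0,0],
    [0,0,0,0,0,0],
  ],
)

```text
clock: 43.42
position: [0.5592, -0.304, 0.2182]
ee_rot: [0.503, 0.794, -0.181, 0.289]
ft_force: [-0.3, 0.4, -0.2]
grip_width: 0.229
```

Run:
```python
from h import *
f=plan(*pegpose(.067),N=1)
snap('scene','s5');snap('side','d5');crop('pics/s5.png','pics/c20.png',160,120,240,180);crop('pics/d5.png','pics/c21.png',350,230,430,290)
```

```text
N 1 dist 2 ang 0.3 row [0.2, -0.4, 2.4, 0.1, -0.18, -0.2]
pics/c20.png scale 10.0
pics/c21.png scale 10.0
```

View pics/c20.png

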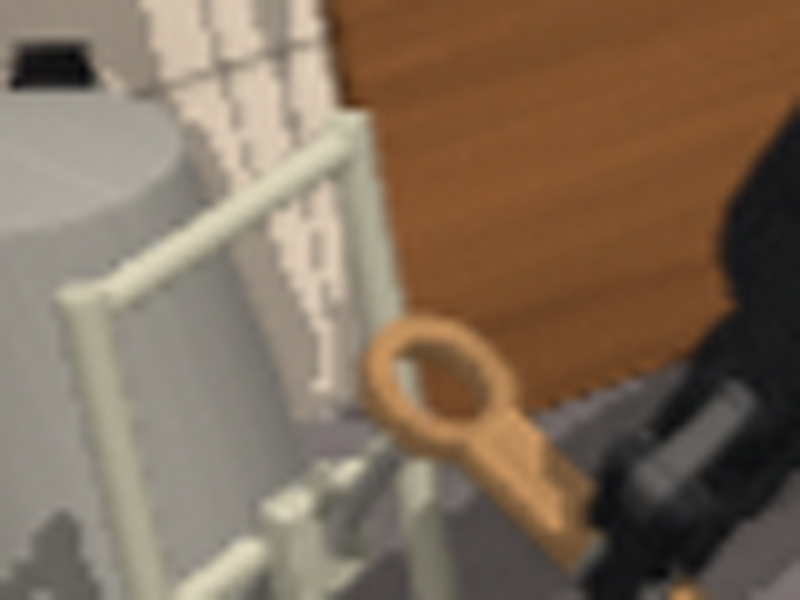

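View pics/c21.png

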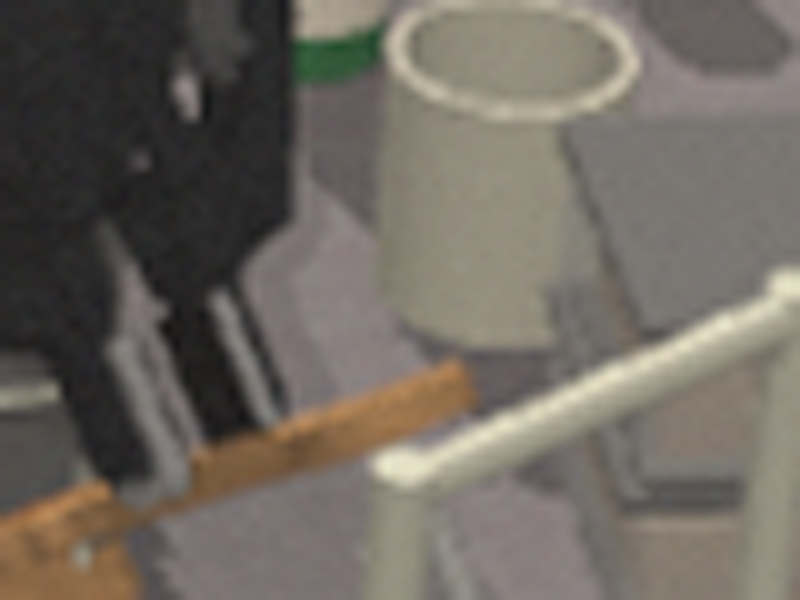

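Run:
```python
from h import *
s=info('s5');d=info('d5');p,r=pose(); e=p+r@[-.069,0,-.001]
print(((proj(e,s)-[160,120])*10+4.5).round(),((proj(e,d)-[350,230])*10+4.5).round())
for q in [-1,1]: print(((proj(e+q*.021*r[:,0],d)-[350,230])*10+4.5).round(),((proj(e+q*.021*r[:,1],d)-[350,230])*10+4.5).round())
for z in [0,.03,.062,.069]: print(z,((proj(root+z*pz,s)-[160,120])*10+4.5).round(),((proj(root+z*pz,d)-[350,230])*10+4.5).round())
```

```text
[[435. 394.]] [[386. 410.]]
[[443. 391.]] [[312. 443.]]
[[332. 429.]] [[460. 378.]]
0 [[335. 541.]] [[511. 720.]]
0.03 [[378. 479.]] [[456. 588.]]
0.062 [[426. 411.]] [[397. 447.]]
0.069 [[436. 395.]] [[384. 416.]]
```

Emit:
step_arm(
  motion=[
    [0,-1.5,8,0,0,0],
    [0,0,8,0,0,0],
    [0,0,0,0,0,0],
  ],
)

```text
clock: 43.9
position: [0.5634, -0.3133, 0.2065]
ee_rot: [0.503, 0.795, -0.179, 0.29]
ft_force: [-0.6, -0.5, -1.0]
grip_width: 0.231
```

Run:
```python
from h import *
f=plan(*pegpose(.052),N=1)
snap('scene','s6');snap('side','d6');crop('pics/s6.png','pics/c22.png',160,120,240,180);crop('pics/d6.png','pics/c23.png',350,230,430,290)
```

```text
N 1 dist 2 ang 0.4 row [0.4, -0.2, 1.9, 0.29, -0.18, -0.22]
pics/c22.png scale 10.0
pics/c23.png scale 10.0
```

View pics/c22.png

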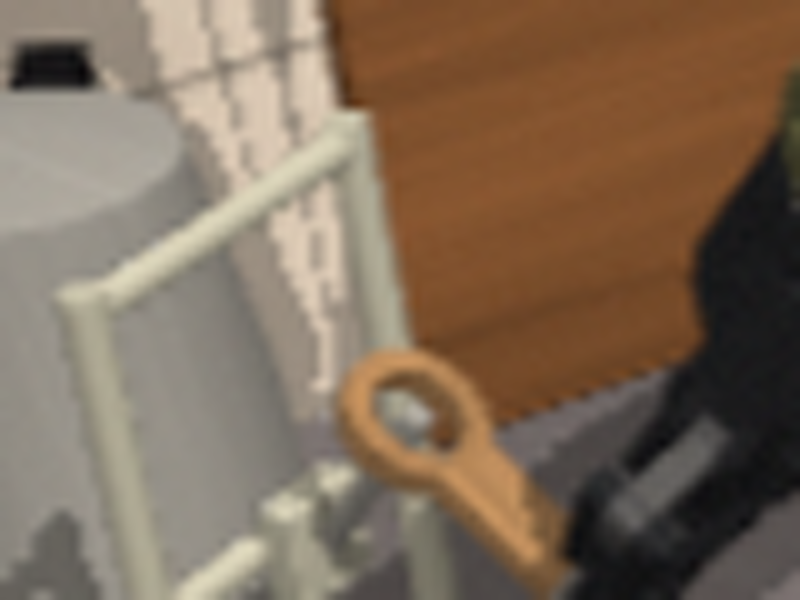

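View pics/c23.png

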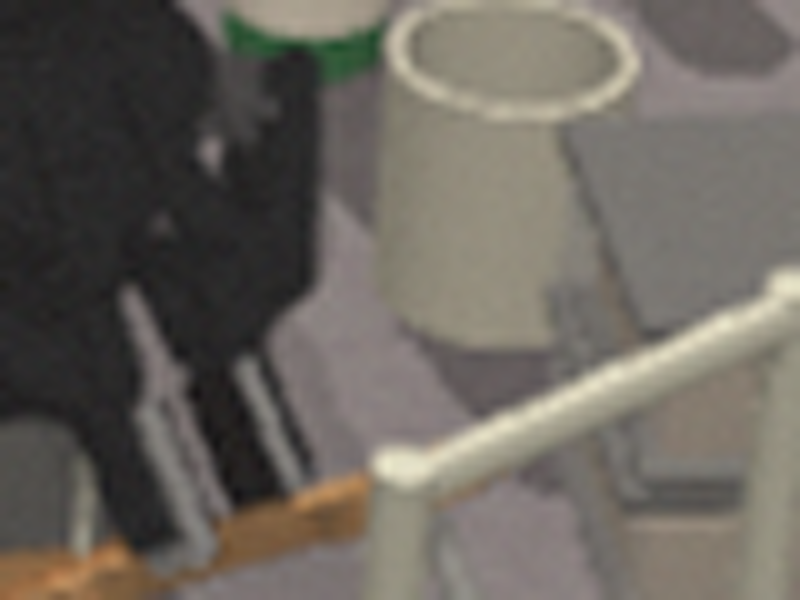

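Emit:
step_arm(
  motion=[
    [-1,0,9,0,0,0],
    [-0.5,0,9,0,0,0],
    [0,0,9,0,0,0],
    [0,0,5,0,0,0],
    [0,0,0,0,0,0],
  ],
)

```text
clock: 44.62
position: [0.5737, -0.334, 0.1813]
ee_rot: [0.502, 0.795, -0.179, 0.29]
ft_force: [0.6, 0.7, -0.8]
grip_width: 0.232
```

Run:
```python
from h import *
f=plan(*pegpose(.022),N=1)
snap('scene','s7');crop('pics/s7.png','pics/c24.png',160,120,240,180)
```

```text
N 1 dist 3 ang 0.4 row [2.0, -0.5, -2.2, 0.29, -0.17, -0.21]
pics/c24.png scale 10.0
```

View pics/c24.png

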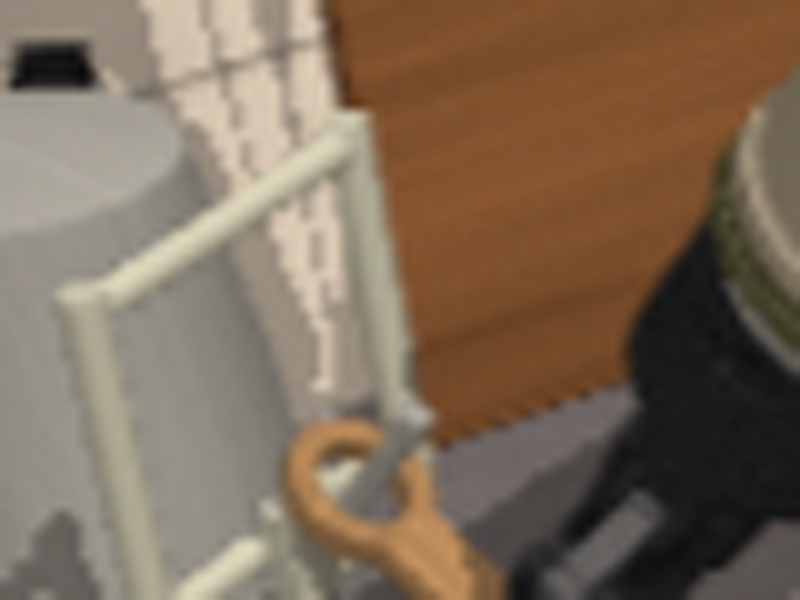

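Emit:
step_arm(
  motion=[
    [0,0,0,0,0,0],
    [0,0,0,0,0,0],
    [0,0,0,0,0,0],
    [0,0,0,0,0,0],
  ],
  jaw=42,
)

```text
clock: 45.18
position: [0.5743, -0.3334, 0.1823]
ee_rot: [0.502, 0.795, -0.178, 0.29]
ft_force: [-0.2, 0.7, -0.1]
grip_width: 0.491
```

Emit:
step_arm(
  motion=[
    [0,0,-20,0,0,0],
    [0,0,-35,0,0,0],
    [0,0,-45,0,0,0],
    [0,0,-45,0,0,0],
  ],
)

```text
clock: 45.68
position: [0.5308, -0.2497, 0.2947]
ee_rot: [0.503, 0.794, -0.181, 0.289]
ft_force: [0.9, 0.1, 0.6]
grip_width: 0.489
```

Run:
```python
from h import *
snap('scene','s8');crop('pics/s8.png','pics/c25.png',130,120,250,210)
snap('side','d8');crop('pics/d8.png','pics/c26.png',340,230,460,350)
snap('wrist','w16')
```

```text
pics/c25.png scale 6.666666666666667
pics/c26.png scale 5.0
```

View pics/c25.png

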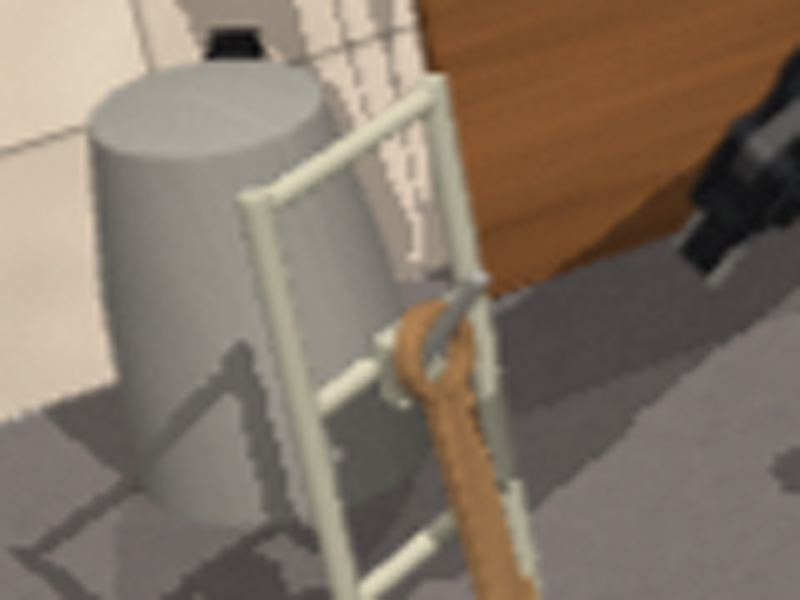

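View pics/c26.png

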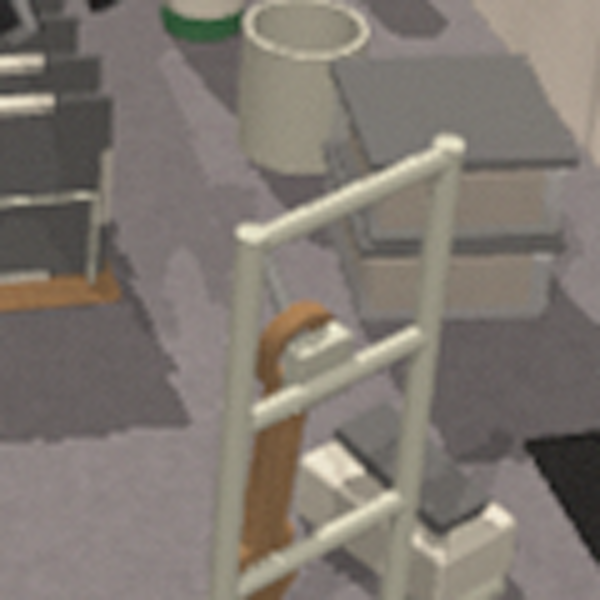

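View pics/w16.png

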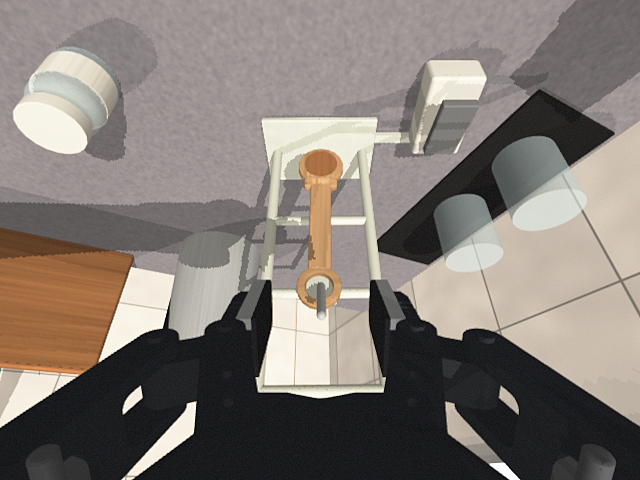

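Run:
```python
from h import *
d=info('d8')
print('stack',onplane((432,250),d,.112))
pp=np.array([.6904,-.2546,.06]); 
for t in ['s8','d8','w16']: print(proj(pp,info(t)), proj([.7033,-.2817,.05],info(t)))
# view pose: camera above press pt
R=Rt(25.5); plan(np.array([.67,-.215,.22]),R); print(manip.get_obs()['joint_pos'].round(2))
```

```text
stack [ 0.81122832 -0.0548423   0.112     ]
[[196.8009293  254.47880974]] [[188.26150838 254.55671785]]
[[413.23569403 313.08560086]] [[421.53607418 322.44714352]]
[[459.28376675 110.09213768]] [[448.07064928 128.45988359]]
N 5 dist 160 ang 39.9 row [0.9, 27.7, 16.5, 0.08, 7.97, -0.02]
[-0.79 -0.16  0.75  1.98  0.84  1.11  0.08]
```

Emit:
step_arm(
  motion=[
    [1,27.7,14,0,8,0],
    [1,27.7,14,0,8,0],
    [1,27.7,14,0,8,0],
    [1,27.7,14,0,8,0],
    [1,27.7,14,0,8,0],
    [0,0,0,0,0,0],
    [0,0,0,0,0,0],
  ],
  jaw=2,
)

```text
clock: 46.7
position: [0.6551, -0.2207, 0.2236]
ee_rot: [0.538, 0.843, -0.014, 0.012]
ft_force: [-0.2, -0.2, 0.9]
grip_width: 0.019
```

Run:
```python
from h import *
snap('wrist','w17');print(manip.get_obs()['joint_pos'].round(2))
snap('scene','s9');snap('side','d9');crop('pics/s9.png','pics/c27.png',150,130,350,330);crop('pics/d9.png','pics/c28.png',340,230,460,350)
```

```text
[-0.29  0.57  0.81  1.33 -0.38  1.39  0.94]
pics/c27.png scale 3.0
pics/c28.png scale 5.0
```

View pics/w17.png

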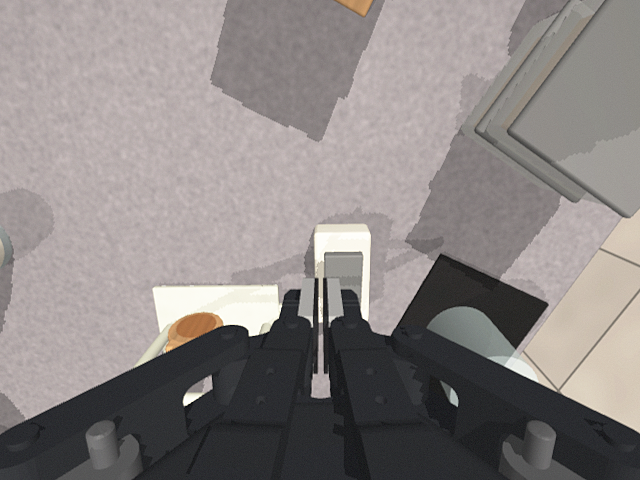

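View pics/c27.png

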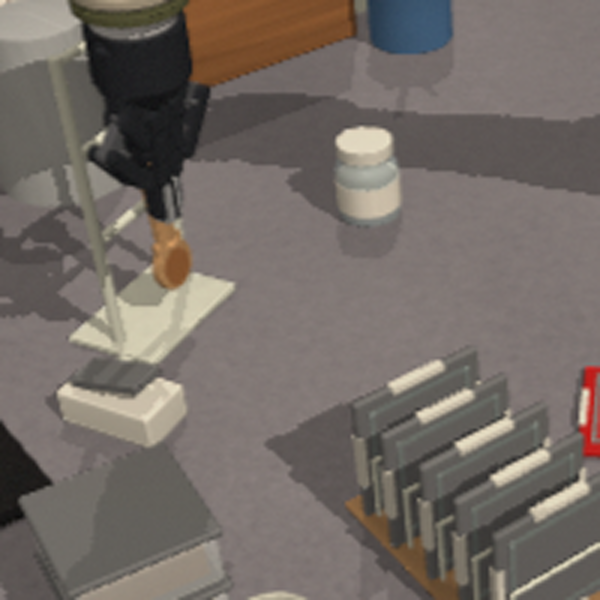

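View pics/c28.png

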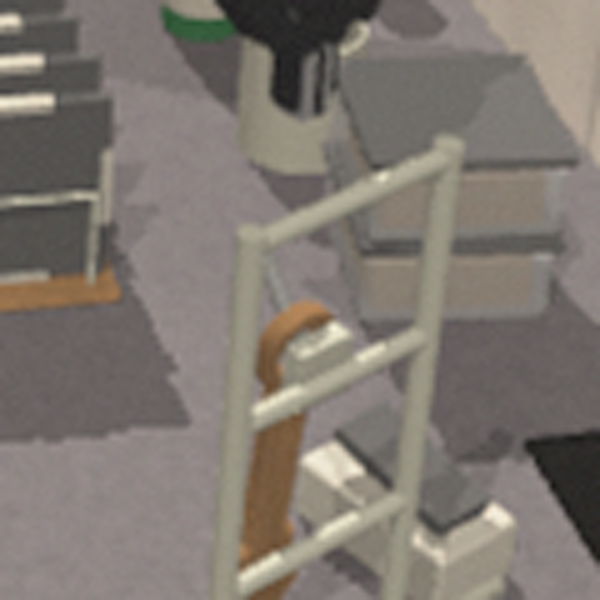

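Run:
```python
from h import *
i=info('w17')
for z in (.060,.065): print(onplane((343,253),i,z))
print(onplane((324.5,253),i,.062),onplane((362.5,253),i,.062))
n=onplane((343,253),i,.063); P=n+.009*np.array([.43,-.903,0]); P[2]=.085; print('press',P, 'geom .6904 -.2546')
plan(P,Rt(25.5))
```

```text
[ 0.68754693 -0.247913    0.06      ]
[ 0.68652277 -0.24639578  0.065     ]
[ 0.67201521 -0.25440302  0.062     ] [ 0.70305784 -0.23983446  0.062     ]
press [ 0.69080243 -0.25512967  0.085     ] geom .6904 -.2546
N 3 dist 149 ang 2.1 row [-15.0, 5.8, 47.0, -0.16, 0.65, -0.15]
```

Image and geometry agree on the press point within 1 mm. Go above it.

Emit:
step_arm(
  motion=[
    [-15,5.8,42,-0.2,0.6,0],
    [-15,5.8,42,-0.2,0.6,0],
    [-15,5.8,42,-0.2,0.6,0],
    [0,0,0,0,0,0],
    [0,0,0,0,0,0],
  ],
)

```text
clock: 47.48
position: [0.6954, -0.2495, 0.107]
ee_rot: [0.533, 0.846, 0.004, 0.008]
ft_force: [-0.4, -0.2, 0.5]
grip_width: 0.024
```

Run:
```python
from h import *
P=np.array([.6906,-.2549,.075]);plan(P,Rt(25.5),N=1)
```

```text
N 1 dist 33 ang 1.1 row [-2.4, -7.2, 32.0, 0.87, 0.59, 0.06]
```

Emit:
step_arm(
  motion=[
    [-2.4,-7,10,0.9,0.6,0],
    [0,0,15,0,0,0],
    [0,0,0,0,0,0],
  ],
)

```text
clock: 47.85
position: [0.6913, -0.2538, 0.0848]
ee_rot: [0.532, 0.847, 0.001, 0.002]
ft_force: [-0.5, -0.3, 0.0]
grip_width: 0.021
```

Run:
```python
from h import *
P=np.array([.6906,-.2549,.047]);plan(P,Rt(25.5),N=1)
```

```text
N 1 dist 38 ang 0.3 row [-0.6, -1.2, 37.8, 0.16, 0.12, 0.18]
```

Emit:
step_arm(
  motion=[
    [0,-1,12,0,0,0],
    [0,0,9,0,0,0],
    [0,0,5,0,0,0],
    [0,0,4,0,0,0],
    [0,0,4,0,0,0],
  ],
)

```text
clock: 48.48
position: [0.6907, -0.2529, 0.0494]
ee_rot: [0.532, 0.847, 0.001, 0.001]
ft_force: [-4.4, 4.2, 9.1]
grip_width: 0.024
```

Emit:
step_arm(
  motion=[
    [0,0,2.5,0,0,0],
    [0,0,2.5,0,0,0],
  ],
)

```text
clock: 48.72
position: [0.691, -0.2529, 0.0488]
ee_rot: [0.532, 0.847, 0.002, 0.001]
ft_force: [-12.0, 7.8, 25.1]
grip_width: 0.027
```

At the stop (25 N, no further travel). Retreat and look.

Emit:
step_arm(
  motion=[
    [0,0,-10,0,0,0],
    [0,0,-35,0,0,0],
    [0,0,-45,0,0,0],
    [20,0,-45,0,0,0],
    [50,0,-20,0,0,0],
    [55,0,0,0,0,0],
    [55,0,0,0,0,0],
    [0,0,0,0,0,0],
  ],
)

```text
clock: 49.72
position: [0.6113, -0.0896, 0.2084]
ee_rot: [0.533, 0.846, 0.002, 0.005]
ft_force: [-0.2, 0.8, -0.0]
grip_width: 0.021
```

Run:
```python
from h import *
snap('wrist','w18');print(manip.get_obs()['joint_pos'].round(2))
snap('scene','s10');snap('side','d10');crop('pics/s10.png','pics/c29.png',150,130,350,330);crop('pics/d10.png','pics/c30.png',300,210,480,380)
```

```text
[-0.56  0.41  0.83  1.56 -0.31  1.3   0.75]
pics/c29.png scale 3.0
pics/c30.png scale 3.5294117647058822
```

View pics/w18.png

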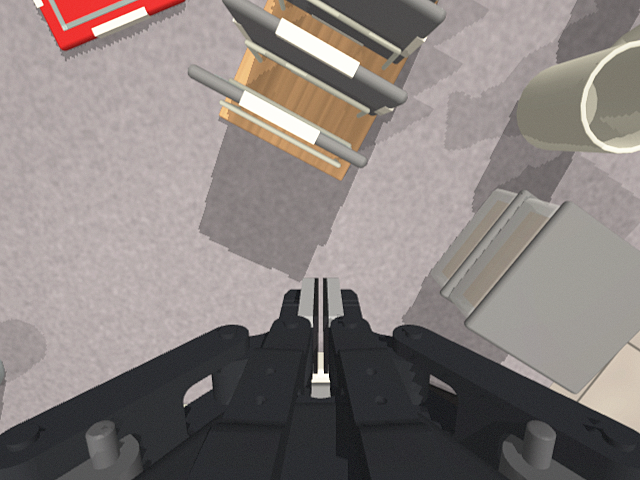

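View pics/c29.png

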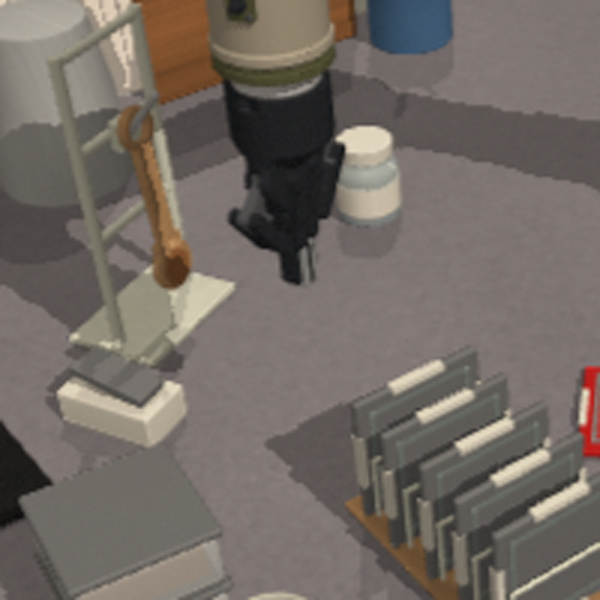

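View pics/c30.png

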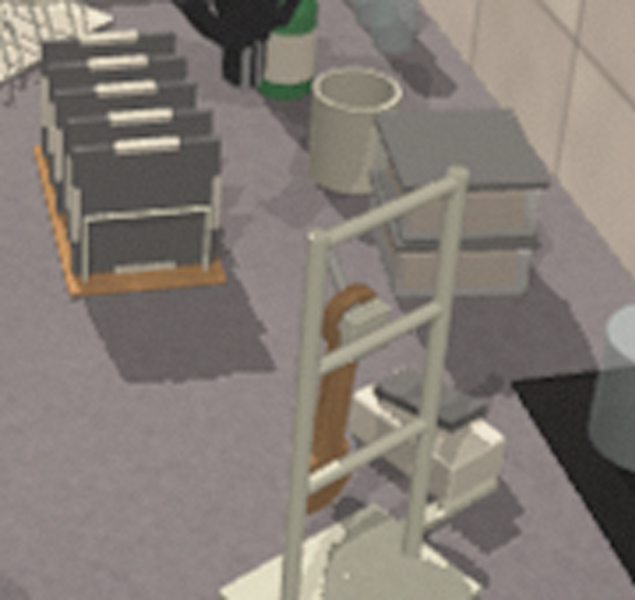

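Run:
```python
from h import *
crop('pics/w16.png','pics/c31.png',280,250,360,330)
crop('pics/s10.png','pics/c32.png',170,150,230,230)
crop('pics/d10.png','pics/c33.png',380,270,420,310)
```

```text
pics/c31.png scale 7.5
pics/c32.png scale 7.5
pics/c33.png scale 15.0
```

View pics/c31.png

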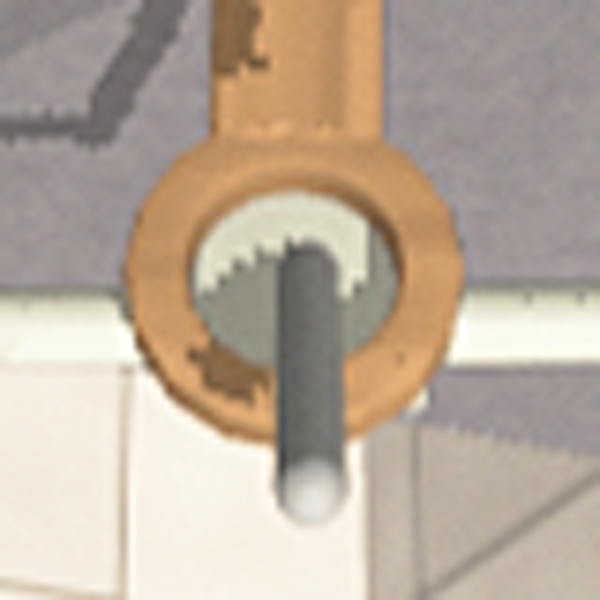

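View pics/c32.png

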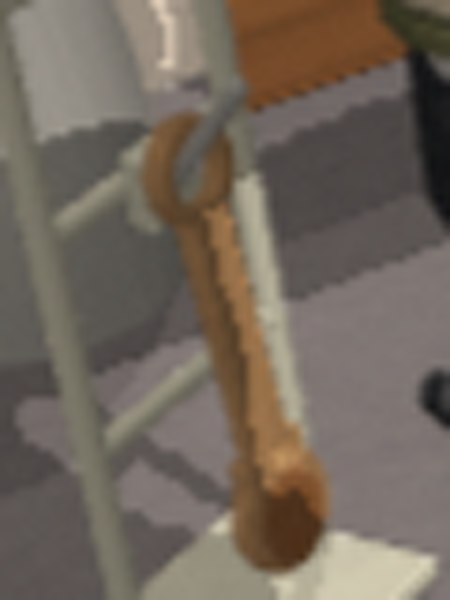

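View pics/c33.png

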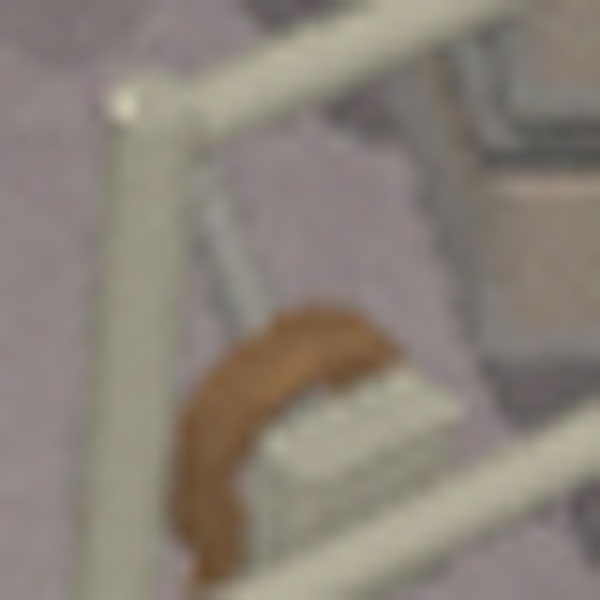

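Run:
```python
from h import *
px=np.cos(np.radians(40))*_x+np.sin(np.radians(40))*np.array([0,0,1.]); py=np.array([-_x[1],_x[0],0])
def pf(X): d=X-root; return np.round([d@px,d@py,d@pz],4)
w=info('w16');s=info('s8')
f=lambda q:((q[0]+.5)/7.5-.5+280,(q[1]+.5)/7.5-.5+250)
g=lambda q:((q[0]+.5)/7.5-.5+170,(q[1]+.5)/7.5-.5+150)
X,e=tri([(f((296,285)),w),(g((187,168)),s)]); print('eye',X,e,pf(X))
X,e=tri([(f((312,493)),w),(g((236,90)),s)]); print('tip',X,e,pf(X))
X,e=tri([(f((308,255)),w),(g((180,188)),s)]); print('peg seen bottom',X,e,pf(X))
```

```text
Traceback (most recent call last):
NameError: name '_x' is not defined
```

Run:
```python
from h import *
from h import _x
px=np.cos(np.radians(40))*_x+np.sin(np.radians(40))*np.array([0,0,1.]); py=np.array([-_x[1],_x[0],0])
def pf(X): d=X-root; return np.round([d@px,d@py,d@pz],4)
w=info('w16');s=info('s8')
f=lambda q:((q[0]+.5)/7.5-.5+280,(q[1]+.5)/7.5-.5+250)
g=lambda q:((q[0]+.5)/7.5-.5+170,(q[1]+.5)/7.5-.5+150)
X,e=tri([(f((296,285)),w),(g((187,168)),s)]); print('eye',X,e,pf(X))
X,e=tri([(f((312,493)),w),(g((236,90)),s)]); print('tip',X,e,pf(X))
X,e=tri([(f((308,255)),w),(g((180,188)),s)]); print('peg seen bottom',X,e,pf(X))
```

```text
eye [ 0.59742466 -0.38624947  0.21537261] [array([-0.2,  0.7]), array([0.1, 0.2])] [-0.0012 -0.0005  0.008 ]
tip [ 0.58572062 -0.35810468  0.25433739] [array([-0. ,  0.2]), array([0. , 0.1])] [0.0005 0.001  0.0574]
peg seen bottom [ 0.60062917 -0.38889049  0.20828985] [array([ 0.1, -0.3]), array([-0. , -0.1])] [-0.0029  0.0012  0.0002]
```

Run:
```python
from workcell import manip
print(manip.get_obs()['clock'],manip.hand_in())
```

```text
the job is handed in; nothing more can be done
49.875 None
```

I did the whole task and handed it in at about 50 s. The hand-in gave no verdict, so what follows rests on my own checks.

- **Lids:** all five now stand in the sorter, one in each slot. The last pictures show them upright, with their tops in line. I checked the seating height from the tool height at release and from those pictures, and did not measure each lid's pose afterwards.
- **Spoon:** it had been knocked a few centimetres aside, so I located it again before gripping it. It now hangs by its eye on the peg. I measured the eye about 8 mm up from the peg's root and 1 mm off its axis. That puts the spoon's middle about 145 mm above the table (required: over 100 mm).
- **Fan switch:** I pressed it last, down to its stop. It pushed back with 25 N at a height of 48.8 mm, and the pictures show the near end down and the far end up. I had no direct reading of the rocker's angle.
- **Bystanders and robot:** no bystander was touched as far as I could see. The gripper was clear of everything at hand-in.

Nothing failed. The scene and side cameras disagreed by up to about 15 mm on the drainer, sorter and spoon. I used the wrist camera for the lid and spoon grasps, the slots and the press point. For the peg I combined the scene and side views; they placed its tip about 5 mm differently from the wrist view, less than the eye's 9 mm of slack.

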